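# Hang the washed utensil caddies to drain

## Robot

A 6-joint arm with a two-finger parallel gripper is mounted at the origin on the work surface. World frame = base frame: x ahead of the robot, y to its left, z up, the work surface at z = 0. Lengths are in m, angles in rad, forces in N, time in s.
With the tool pointing down it reaches from about 0.325 to 0.9 m from the base axis. Payload 3.5 kg.
Tool frame: the origin (TCP) lies at the very end of the fingers, on their centre line; the grasp point (between the pads) lies 19 mm behind it (bot.tcp_to_grasp is the distance from the TCP to the grasp point, in m); z points along the fingers, y is the direction in which the jaws open and shut (so a half turn about z gives the same grasp; the last joint's range is limited). The gripper opens to 85 mm and grips with 20 to 120 N. Pads are 22 mm wide; open, the fingers measure 114 mm over their backs; the gripper's body (76 mm by 85 mm) begins 54 mm behind the grasp point. The pads swing forward as they close: fully open they stand 13 mm farther back than shut.
Start: joints at [1.01, 0.276, -0.026, 1.268, 0, 1.467], TCP at [0.276, 0.561, 0.231] pointing down, gripper open.
Joint ranges: [-3.12, 3.12], [-0.85, 1.88], [-1.08, 1.24], [-1.95, 2.15], [-1.57, 1.53], [-3.14, 3.14]. Speed limits (rad/s): [2.57, 2.57, 3.14, 3.14, 3.14, 3.14].

## Interface

Orientations are given as a 3x3 rotation matrix whose columns are the frame's x, y, z axes.
In Python, from station import bot gives the robot as it stands.
- The arm moves only by the tool apply_moves, never from a script. Its arguments are lists of equal length, an entry for each row: "linear": the shift along the world's x, y, z in mm, a list of three; "dr": the turn, a rotation vector about the world's x, y, z in degrees, a list of three; "fingers": the finger opening in mm, from 0 to 85.4. A call has exactly 5 rows; each row shifts and turns the commanded pose from where the row before left it; what a row does not reach is not made up. A row lasts 1/8 s, in which the tool goes at most 62.5 mm and 10.7 degrees, less where a joint would pass 70% of its speed; a pose out of reach is approached as far as the arm can. A call with a gripper value outside its range is refused whole. The fingers move at their own pace and stop on an object; the grip force is fixed at half the most. Time passes only in rows, so rows that do not move let the fingers close, or fill a call up. It gives the time, the measured TCP pose, the force and the opening at its end, in the units of the state.
- bot.sense(): the state, without advancing time (a new reading comes with each control period).
- bot.snapshot(name): name is "scene" or "top" or "wrist"; returns (picture, depth): 420x560x3 uint8, red, green, blue; 420x560 float32, m along the optical axis (not along the pixel's ray), 0 where there is no reading.
- bot.camera_info(name): a dict with "mtx" (3x3 intrinsics, pixels), "R" (3x3) and "t" (3): a world point X has camera coordinates R X + t. Camera axes: x right, y down, z forward; pixel columns grow to the right and rows downward; lengths in m; the calibration is good to about 2 mm. A picture is of the moment at which its call begins: read the wrist's pose just before it. camera_info takes no time and is no camera call; for the wrist camera it gives the pose at the moment of the call.
- bot.sign_off(): hands the job in, once; it reports no verdict.
Trained networks look in the newest picture that a camera, given by its name, has taken for a name from the list of things; names that differ only in an ending like _2 or _b are one class to them, and where a whole thing is asked for, a point or a joint stands for the part that bears it (a point fixed in the world has none). Each returns a list of dicts, best first, with "p" (0 to 1); they miss things now and then, are a little off and sometimes report something else, mostly with a low value. They report only what shows in the picture. A call takes as long as a camera call.
- bot.search_frame(camera, thing): "location" ([column, row] in pixels, amid what is visible of it).
- bot.pinpoint(camera, thing): "location" ([column, row] in pixels: a listed point, or the origin of a listed thing).
The state is a dict: "clock": time; "joint_pos": joint angles; "qvel": joint speeds; "joint_torque": joint torques, N m; "tcp_pos": TCP position; "ee_rot": TCP orientation; "force": force on the tool from outside, world axes, zero at the start; "wrist_torque": the same for the moment, N m; "width": finger opening in m.
Only numpy, scipy, OpenCV 4.12 (cv2) and the standard library are available. Lean on these libraries where they do the work, as an engineer would, in place of code of your own. Each camera call takes 0.05 s, during which the arm holds its last target.

## Task

The washed utensil caddies have to drain on the drying stand. With all the caddies still off the stand, slide the drip tray between the guides and under the rail, squarely and all the way back to its stop; then hang every caddy on the table by its two holes on a pin pair of its own with the same spacing (wide caddies on wide pairs, narrow on narrow), the lug plate fully down on the pad and the box hanging in front of the rail, and leave the tray home. Do not knock the tub or the sauce bottle standing among the caddies about.

Things in the scene. Friction and masses are not known exactly. Their poses are not given: they have to be found in the camera images.
- stand: drying stand, fixed. Origin: on the table below the rail's middle; x to its back (away from the robot), y along the rail. Rail: x = -20 to 20 mm, 395 mm long, z = 60 to 150 mm, on end posts at y = +-188 mm; on it four pin pairs at y = -123, -41, 41, 123 mm in varying order. The drip tray goes in the gap below the rail; caddies hang in front of the rail (-x side).
- tray_stop (a point): middle of the front face of the low stop bar that ends the tray's way under the rail, at table level, 15 mm behind the stand's origin; axes as the stand's. From here two 20 mm tall guide strips, inner faces at y = +-165 mm, run 80 mm to the front, then their mouths flare out, about 12 mm more room a side over 28 mm. Fully home, the tray's rear edge touches it.
- tray: grey plastic drip tray, loose, about 0.45 kg: 100 mm deep (its x), 320 mm wide (y), 22 mm tall, walls 4 mm. Origin: centre of its underside; +x is the edge that goes in first. Starts flat on the table in front of the stand, askew. Fully home its origin is at (-35, 0, 0) mm in the stand's frame, axes parallel, 5 mm play on each side. It slides on the table.
- tray_tab (a point): grip point on the tray's upright handle tab at its front: tray x = -68 mm, y = 0, z = 45 mm. Tab 8 mm thick (tray x), 50 mm wide (tray y), its top at z = 60 mm, free on both sides above the 22 mm tray wall.
- pins_w1: wide pin pair fixed on the stand's rail: two upright steel pins, 8 mm diameter, 24 mm tall with 8 mm cone tips, 50 mm apart (y = +-25 mm), on a 36 x 68 mm pad. Origin: midway between the pins on the pad's top, 156 mm above the table. z up, x to the back of the stand, y along the rail. A caddy fully home has its lug point here and its axes parallel to these.
- pins_n1: narrow pin pair fixed on the stand's rail: two upright steel pins, 8 mm diameter, 24 mm tall with 8 mm cone tips, 30 mm apart (y = +-15 mm), on a 36 x 68 mm pad. Origin: midway between the pins on the pad's top, 156 mm above the table. z up, x to the back of the stand, y along the rail. A caddy fully home has its lug point here and its axes parallel to these.
- pins_w2: wide pin pair fixed on the stand's rail: two upright steel pins, 8 mm diameter, 24 mm tall with 8 mm cone tips, 50 mm apart (y = +-25 mm), on a 36 x 68 mm pad. Origin: midway between the pins on the pad's top, 156 mm above the table. z up, x to the back of the stand, y along the rail. A caddy fully home has its lug point here and its axes parallel to these.
- pins_n2: narrow pin pair fixed on the stand's rail: two upright steel pins, 8 mm diameter, 24 mm tall with 8 mm cone tips, 30 mm apart (y = +-15 mm), on a 36 x 68 mm pad. Origin: midway between the pins on the pad's top, 156 mm above the table. z up, x to the back of the stand, y along the rail. A caddy fully home has its lug point here and its axes parallel to these.
- caddy_w1: wide white plastic utensil caddy, open box 60 mm deep (its x), 70 mm wide (y), 85 mm tall, 3 mm walls; a handle bar above, a lug plate with two holes at the back (+x). Origin: centre of its underside; z up when upright. A steel weight in its floor (0.22 kg in all) keeps it standing; near balanced below the handle. Starts standing on the table; may be absent (None).
- caddy_w1_handle (a point): centre of this caddy's flat steel handle bar, 140 mm above its underside: 8 mm thick (caddy x), 70 mm long (caddy y), 14 mm tall, on a 5 mm wide upright at each end; free air below it down to the box rim, 55 mm lower. Axes as the caddy's.
- caddy_w1_lug (a point): point midway between this caddy's two holes, on the underside of its lug plate, at (51.5, 0, 81) mm from the caddy's origin. Plate 4 mm thick, level, caddy x = 30 to 68 mm, 70 mm wide; round holes of 11.5 mm diameter at y = +-25 mm from here (50 mm apart). Axes as the caddy's.
- caddy_w2: wide white plastic utensil caddy, open box 60 mm deep (its x), 70 mm wide (y), 85 mm tall, 3 mm walls; a handle bar above, a lug plate with two holes at the back (+x). Origin: centre of its underside; z up when upright. A steel weight in its floor (0.22 kg in all) keeps it standing; near balanced below the handle. Starts standing on the table; may be absent (None).
- caddy_w2_handle (a point): centre of this caddy's flat steel handle bar, 140 mm above its underside: 8 mm thick (caddy x), 70 mm long (caddy y), 14 mm tall, on a 5 mm wide upright at each end; free air below it down to the box rim, 55 mm lower. Axes as the caddy's.
- caddy_w2_lug (a point): point midway between this caddy's two holes, on the underside of its lug plate, at (51.5, 0, 81) mm from the caddy's origin. Plate 4 mm thick, level, caddy x = 30 to 68 mm, 70 mm wide; round holes of 11.5 mm diameter at y = +-25 mm from here (50 mm apart). Axes as the caddy's.
- caddy_n1: narrow white plastic utensil caddy, open box 60 mm deep (its x), 50 mm wide (y), 85 mm tall, 3 mm walls; a handle bar above, a lug plate with two holes at the back (+x). Origin: centre of its underside; z up when upright. A steel weight in its floor (0.22 kg in all) keeps it standing; near balanced below the handle. Starts standing on the table; may be absent (None).
- caddy_n1_handle (a point): centre of this caddy's flat steel handle bar, 140 mm above its underside: 8 mm thick (caddy x), 50 mm long (caddy y), 14 mm tall, on a 5 mm wide upright at each end; free air below it down to the box rim, 55 mm lower. Axes as the caddy's.
- caddy_n1_lug (a point): point midway between this caddy's two holes, on the underside of its lug plate, at (51.5, 0, 81) mm from the caddy's origin. Plate 4 mm thick, level, caddy x = 30 to 68 mm, 50 mm wide; round holes of 11.5 mm diameter at y = +-15 mm from here (30 mm apart). Axes as the caddy's.
- caddy_n2: narrow white plastic utensil caddy, open box 60 mm deep (its x), 50 mm wide (y), 85 mm tall, 3 mm walls; a handle bar above, a lug plate with two holes at the back (+x). Origin: centre of its underside; z up when upright. A steel weight in its floor (0.22 kg in all) keeps it standing; near balanced below the handle. Starts standing on the table; may be absent (None).
- caddy_n2_handle (a point): centre of this caddy's flat steel handle bar, 140 mm above its underside: 8 mm thick (caddy x), 50 mm long (caddy y), 14 mm tall, on a 5 mm wide upright at each end; free air below it down to the box rim, 55 mm lower. Axes as the caddy's.
- caddy_n2_lug (a point): point midway between this caddy's two holes, on the underside of its lug plate, at (51.5, 0, 81) mm from the caddy's origin. Plate 4 mm thick, level, caddy x = 30 to 68 mm, 50 mm wide; round holes of 11.5 mm diameter at y = +-15 mm from here (30 mm apart). Axes as the caddy's.
- tub: clear plastic tub, 76 mm across, 70 mm tall, a bystander. Origin: centre of its underside.
- sauce: amber sauce bottle with a red cap, 60 mm across, 150 mm tall, a bystander. Origin: centre of its underside.

How it is judged:
On the way:
1. the drip tray is fully home under the rail while no caddy is on the stand yet (x of tray in the frame of stand between -0.043 and -0.028 m and y of tray in the frame of stand between -0.012 and 0.012 m and angle between the x axis of tray and the x axis of stand, either way round below 0.06 rad and height (world z) of tray below 0.006 m and height (world z) of each of caddy_w1, caddy_w2, caddy_n1, caddy_n2 below 0.05 m), for 0.2 s.
At the end, for the whole second after the job is handed in: The tray is home (within 8 mm of the stop, square within 0.06 rad, flat) and every caddy present hangs at rest on a pin pair of its own spacing: both pins through the holes, lug plate within about 6-8 mm of its home place, upright and square within 0.12 rad, box in front of the rail (x of tray in the frame of stand between -0.043 and -0.028 m and y of tray in the frame of stand between -0.012 and 0.012 m and angle between the x axis of tray and the x axis of stand, either way round below 0.06 rad and height (world z) of tray below 0.006 m and ((x of caddy_w1 in the frame of pins_w1 between -0.062 and -0.04 m and y of caddy_w1 in the frame of pins_w1 between -0.008 and 0.008 m and z of caddy_w1 in the frame of pins_w1 between -0.087 and -0.073 m and angle between the x axis of caddy_w1 and the x axis of pins_w1, either way round below 0.12 rad) or (x of caddy_w1 in the frame of pins_w2 between -0.062 and -0.04 m and y of caddy_w1 in the frame of pins_w2 between -0.008 and 0.008 m and z of caddy_w1 in the frame of pins_w2 between -0.087 and -0.073 m and angle between the x axis of caddy_w1 and the x axis of pins_w2, either way round below 0.12 rad)) and angle between each of caddy_w1, caddy_w2, caddy_n1, caddy_n2's own z axis and vertical below 0.12 rad and linear speed of each of caddy_w1, caddy_w2, caddy_n1, caddy_n2 below 0.03 m/s and ((x of caddy_w2 in the frame of pins_w1 between -0.062 and -0.04 m and y of caddy_w2 in the frame of pins_w1 between -0.008 and 0.008 m and z of caddy_w2 in the frame of pins_w1 between -0.087 and -0.073 m and angle between the x axis of caddy_w2 and the x axis of pins_w1, either way round below 0.12 rad) or (x of caddy_w2 in the frame of pins_w2 between -0.062 and -0.04 m and y of caddy_w2 in the frame of pins_w2 between -0.008 and 0.008 m and z of caddy_w2 in the frame of pins_w2 between -0.087 and -0.073 m and angle between the x axis of caddy_w2 and the x axis of pins_w2, either way round below 0.12 rad)) and ((x of caddy_n1 in the frame of pins_n1 between -0.062 and -0.04 m and y of caddy_n1 in the frame of pins_n1 between -0.008 and 0.008 m and z of caddy_n1 in the frame of pins_n1 between -0.087 and -0.073 m and angle between the x axis of caddy_n1 and the x axis of pins_n1, either way round below 0.12 rad) or (x of caddy_n1 in the frame of pins_n2 between -0.062 and -0.04 m and y of caddy_n1 in the frame of pins_n2 between -0.008 and 0.008 m and z of caddy_n1 in the frame of pins_n2 between -0.087 and -0.073 m and angle between the x axis of caddy_n1 and the x axis of pins_n2, either way round below 0.12 rad)) and ((x of caddy_n2 in the frame of pins_n1 between -0.062 and -0.04 m and y of caddy_n2 in the frame of pins_n1 between -0.008 and 0.008 m and z of caddy_n2 in the frame of pins_n1 between -0.087 and -0.073 m and angle between the x axis of caddy_n2 and the x axis of pins_n1, either way round below 0.12 rad) or (x of caddy_n2 in the frame of pins_n2 between -0.062 and -0.04 m and y of caddy_n2 in the frame of pins_n2 between -0.008 and 0.008 m and z of caddy_n2 in the frame of pins_n2 between -0.087 and -0.073 m and angle between the x axis of caddy_n2 and the x axis of pins_n2, either way round below 0.12 rad))); the robot touches nothing.
It fails at once if clear plastic tub is pushed more than 60 mm away or tipped over (distance of tub from where it was at the start of the episode above 0.06 m or angle between tub's own z axis and vertical above 0.6 rad).
It fails at once if amber sauce bottle with a red cap is pushed more than 60 mm away or tipped over (distance of sauce from where it was at the start of the episode above 0.06 m or angle between sauce's own z axis and vertical above 0.6 rad).
Of caddy_w1, caddy_w2, caddy_n1, caddy_n2 only 2 to 4 are there at a start; the rules pass over those that are not, and their reading is None.
At some moment in a run one of caddy_w1, caddy_w2, caddy_n1, caddy_n2 may be knocked a few centimetres aside while the robot is not near it.
It also fails if it takes over 210 s, if anything falls off the work surface, if the arm or the gripper's body presses on something with over 40 N, if the wrist force passes 120 N, or if a joint passes its speed limit or range.

## Working session

There is one attempt and no reset: what is moved stays moved. The work goes in short steps, Python scripts to look and compute and a tool call to move; the robot and the scene stay as the last step left them, time stands still between calls to the robot, and variables do not carry over. Pictures are saved under pics/ and viewed, and the job is handed in when it is done.

Besides the shell and the picture viewer there is one more tool, called by a JSON object that holds its "name" and its "arguments". apply_moves: Moves the arm, as the interface text tells. Its arguments: {"type":"object","properties":{"linear":{"type":"array","items":{"type":"array","items":{"type":"number"}}},"dr":{"type":"array","items":{"type":"array","items":{"type":"number"}}},"fingers":{"type":"array","items":{"type":"number"}}},"required":["linear","dr","fingers"]}

```bash
ls; mkdir -p pics; python3 - <<'E'
from station import bot
import cv2,numpy as np
s=bot.sense();print(s)
for n in ["scene","top"]:
    im,d=bot.snapshot(n);cv2.imwrite(f"pics/{n}0.png",im[:,:,::-1]);np.savez(f"pics/{n}0.npz",im=im,d=d)
    c=bot.camera_info(n);print(n,c)
E
```

```text
pics
{'clock': 0.0, 'joint_pos': array([ 1.00960996e+00,  2.77107157e-01, -2.79061115e-02,  1.26804180e+00,
       -1.22880256e-05,  1.46739469e+00]), 'qvel': array([-0.00117909, -0.00065636,  0.00099565,  0.0013395 ,  0.000591  ,
       -0.00033534]), 'joint_torque': array([-6.81424663e-04, -4.45513344e+01,  2.95199865e+01,  1.63992407e-02,
       -5.69522660e-05, -3.15737815e-06]), 'tcp_pos': array([0.27580779, 0.55995314, 0.2301639 ]), 'ee_rot': array([[-8.97033640e-01,  4.41960665e-01, -1.19167983e-03],
       [ 4.41962216e-01,  8.97031614e-01, -1.91884721e-03],
       [ 2.20919490e-04, -2.24794795e-03, -9.99997449e-01]]), 'force': array([0.7373673 , 0.50429527, 0.59609675]), 'wrist_torque': array([ 0.06188114,  0.01546024, -0.02559603]), 'width': 0.08540657261875026}
scene {'mtx': array([[393.99678102,   0.        , 280.36673755],
       [  0.        , 393.99678102, 210.07207868],
       [  0.        ,   0.        ,   1.        ]]), 'R': array([[-0.7250894 ,  0.68865261,  0.0017157 ],
       [ 0.50151899,  0.52975856, -0.68398434],
       [-0.47193651, -0.49508934, -0.72949467]]), 't': array([ 0.40836999, -0.17385524,  1.43035897])}
top {'mtx': array([[477.53222819,   0.        , 272.59503922],
       [  0.        , 477.53222819, 205.94806624],
       [  0.        ,   0.        ,   1.        ]]), 'R': array([[ 0.01468338, -0.99976152,  0.01616493],
       [-0.99636676, -0.01598608, -0.08365239],
       [ 0.08389085, -0.0148779 , -0.99636388]]), 't': array([-0.01963003,  0.56534162,  1.41281806])}
```

View pics/scene0.png

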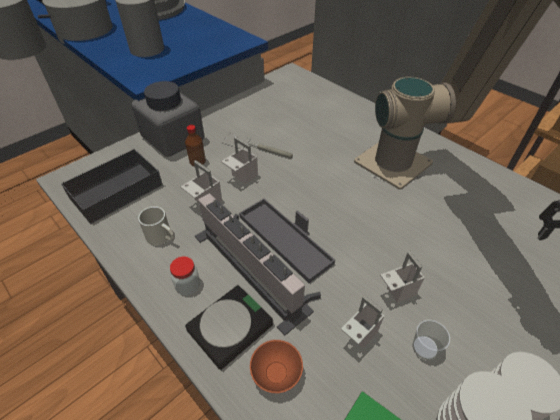

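View pics/top0.png

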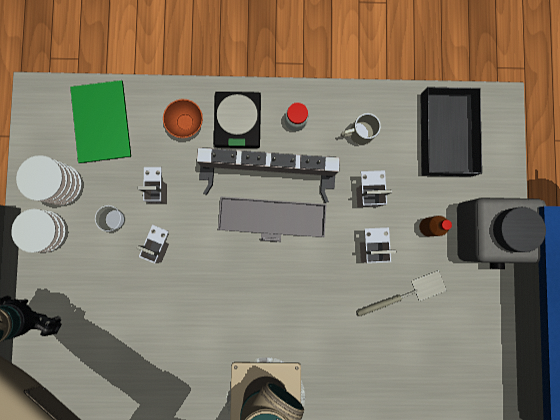

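```bash
cat > h.py <<'E'
from station import bot
import cv2,numpy as np,time
def snap(n,name=None):
    c=bot.camera_info(n); im,d=bot.snapshot(n)
    if name: cv2.imwrite(f"pics/{name}.png",im[:,:,::-1]); np.savez(f"pics/{name}.npz",im=im,d=d,**c)
    return im,d,c
def load(name):
    z=np.load(f"pics/{name}.npz"); return z['im'],z['d'],{k:z[k] for k in('mtx','R','t')}
def cloud(d,c):
    v,u=np.mgrid[:d.shape[0],:d.shape[1]]
    K=c['mtx']; p=np.stack([(u-K[0,2])/K[0,0]*d,(v-K[1,2])/K[1,1]*d,d],-1)
    return (p-c['t'])@c['R']   # R^T (p-t)
def ray(px,c,z):
    """world point on pixel ray at height z"""
    K=c['mtx']; r=c['R'].T@np.array([(px[0]-K[0,2])/K[0,0],(px[1]-K[1,2])/K[1,1],1.])
    o=-c['R'].T@c['t']; return o+r*(z-o[2])/r[2]
def proj(X,c):
    p=np.asarray(X)@c['R'].T+c['t']; q=p@c['mtx'].T; return q[...,:2]/q[...,2:]
E
python3 - <<'E'
from h import *
c=bot.camera_info("top"); z=np.load("pics/top0.npz"); im,d=z['im'],z['d']
np.savez("pics/top0.npz",im=im,d=d,**c)
P=cloud(d,c)
print("table z",np.median(P[280:300,200:350,2]))
cv2.imwrite("pics/c1.png",cv2.resize(im[140:280,130:410,::-1],None,fx=2.85,fy=2.85,interpolation=cv2.INTER_CUBIC))
# stand top
m=(P[...,2]>0.143)&(P[...,0]>0.5)&(P[...,0]<0.8)&(abs(P[...,1])<0.25)
for lo,hi in[(.13,.153),(.153,.165),(.17,.2)]:
    q=P[m&(P[...,2]>lo)&(P[...,2]<hi)];
    if len(q):print(lo,len(q),q.min(0),q.max(0),np.median(q,0))
for t in["stand","tray","tray_tab","tray_stop","pins_w1","pins_n1","caddy_w1_lug","caddy_n1_lug","caddy_w1_handle","caddy_n1_handle","tub","sauce"]:
    for r in bot.pinpoint("top",t): 
        if r['p']>.2: print(t,np.round(r['location'],1),round(r['p'],2))
E
```

```text
table z 0.001799267704698626
0.13 648 [ 0.6554029  -0.19181267  0.14302978] [0.71645846 0.20236885 0.15299817] [0.68160694 0.00582591 0.15018263]
0.153 1357 [ 0.65678542 -0.19064706  0.153001  ] [0.71425723 0.20134627 0.16449799] [0.68468395 0.00829201 0.15708224]
0.17 53 [ 0.67467116 -0.13583919  0.1707599 ] [0.69651377 0.15484241 0.18844008] [ 0.68529246 -0.0077944   0.17727108]
stand [269.8 167.4] 0.95
tray [377.4 234.4] 0.38
tray_tab [270.6 240.1] 0.57
pins_w1 [224.4 157. ] 0.74
pins_w1 [158.9 192.3] 0.7
pins_w1 [283.1 158.9] 0.52
pins_w1 [378.3 193.3] 0.41
pins_w1 [382.6 252.3] 0.29
pins_n1 [249.1 157.6] 0.85
pins_n1 [311.8 165.2] 0.61
caddy_w1_lug [374.6 173.8] 0.86
caddy_n1_lug [151.2 173. ] 0.91
caddy_w1_handle [381.6 194. ] 0.86
caddy_w1_handle [266.1 168.8] 0.74
caddy_w1_handle [364.6 197.2] 0.57
caddy_w1_handle [148.3 188.5] 0.22
caddy_w1_handle [145.7 249.5] 0.21
caddy_n1_handle [150.3 190.6] 0.87
caddy_n1_handle [158.3 194. ] 0.27
tub [116.3 223. ] 0.64
tub [313.8 162.6] 0.53
tub [266.6 169.7] 0.51
sauce [425.3 226.4] 0.95
sauce [267.3 167.5] 0.32
```

View pics/c1.png

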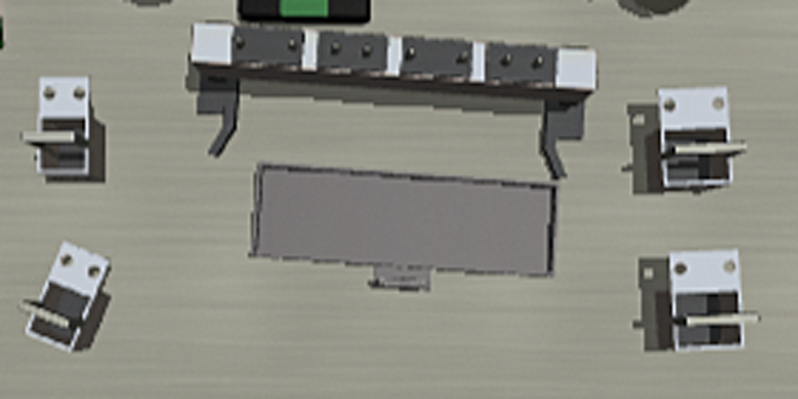

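```bash
cat >> h.py <<'E'
def rect(q):
    (cx,cy),(w,h),a=cv2.minAreaRect(np.asarray(q,np.float32)[:,:2]); return cx,cy,w,h,a
def clean(m,P):
    return m
E
python3 - <<'E'
from h import *
im,d,c=load("top0"); P=cloud(d,c)
Z=P[...,2];X=P[...,0];Y=P[...,1]
m=(Z>0.143)&(Z<.166)&(X>.5)&(X<.8)&(abs(Y)<.25)
m=cv2.erode(m.astype(np.uint8),np.ones((2,2)))>0
print("rail",rect(P[m]), P[m].mean(0))
# caddies
for nm,(u,v) in dict(a=(152,183),b=(154,243),c=(374,188),d=(376,245)).items():
    s=np.s_[v-30:v+30,u-30:u+32]
    Q=P[s]
    mt=(Q[...,2]>.074)&(Q[...,2]<.1); q=Q[mt]
    mh=(Q[...,2]>.125)&(Q[...,2]<.165); hh=Q[mh]
    print(nm,"rim",np.round(rect(q),4),len(q),"handle",np.round(rect(hh),4),np.round(np.median(hh,0),4),len(hh))
for nm,(u,v,r) in dict(tub=(110,219,22),sauce=(436,227,20)).items():
    Q=P[v-r:v+r,u-r:u+r]; q=Q[Q[...,2]>.03]; print(nm,q.min(0),q.max(0))
Q=P[185:255,205:340]; q=Q[(Q[...,2]>.012)&(Q[...,2]<.08)];print("tray",rect(q),np.unique(np.round(q[:,2],3),return_counts=True))
for k in [(219,198),(325,207),(323,236),(218,230)]: print(k,ray(k,c,.022))
w,wd,wc=snap("wrist","w0")
print(bot.sense()['tcp_pos'],-wc['R'].T@wc['t'],wc['R'],wc['mtx'])
E
```

```text
Traceback (most recent call last):
  File "h.py", line 20, in rect
    (cx,cy),(w,h),a=cv2.minAreaRect(np.asarray(q,np.float32)[:,:2]); return cx,cy,w,h,a
                    ~~~~~~~~~~~~~~~^^^^^^^^^^^^^^^^^^^^^^^^^^^^^^^^
cv2.error: OpenCV(4.12.0) /io/opencv/modules/imgproc/src/convhull.cpp:143: error: (-215:Assertion failed) total >= 0 && (depth == CV_32F || depth == CV_32S) in function 'convexHull'
```

```bash
sed -i 's/np.asarray(q,np.float32)\[:,:2\]/np.ascontiguousarray(np.asarray(q)[:,:2],np.float32)/' h.py
cat > a.py <<'E'
from h import *
im,d,c=load("top0"); P=cloud(d,c)
Z=P[...,2];X=P[...,0];Y=P[...,1]
m=(Z>0.143)&(Z<.166)&(X>.5)&(X<.8)&(abs(Y)<.25)
m=cv2.erode(m.astype(np.uint8),np.ones((2,2)))>0
print("rail",rect(P[m]), P[m].mean(0))
for nm,(u,v) in dict(a=(152,183),b=(154,243),c=(374,188),d=(376,245)).items():
    s=np.s_[v-30:v+30,u-30:u+32]
    Q=P[s]
    mt=(Q[...,2]>.074)&(Q[...,2]<.1); q=Q[mt]
    mh=(Q[...,2]>.125)&(Q[...,2]<.165); hh=Q[mh]
    print(nm,"rim",np.round(rect(q),4),len(q),"handle",np.round(rect(hh),4),np.round(np.median(hh,0),4),len(hh))
for nm,(u,v,r) in dict(tub=(110,219,22),sauce=(436,227,20)).items():
    Q=P[v-r:v+r,u-r:u+r]; q=Q[Q[...,2]>.03]; print(nm,q.min(0),q.max(0))
Q=P[185:255,205:340]; q=Q[(Q[...,2]>.012)&(Q[...,2]<.08)];print("tray",rect(q),np.unique(np.round(q[:,2],3),return_counts=True))
for k in [(219,198),(325,207),(323,236),(218,230)]: print(k,ray(k,c,.022))
w,wd,wc=snap("wrist","w0")
print(bot.sense()['tcp_pos'],-wc['R'].T@wc['t'],wc['R'],wc['mtx'])
E
python3 a.py
```

```text
rail (0.6838979721069336, 0.004193097352981567, 0.39171046018600464, 0.03769394010305405, 86.98377990722656) [0.68286028 0.00574504 0.15496787]
a rim [0.6196 0.3384 0.0973 0.0516 1.0431] 328 handle [0.6011 0.3376 0.0079 0.0494 1.3826] [0.6011 0.3339 0.1474] 74
b rim [4.4850e-01 3.2810e-01 5.1600e-02 9.7900e-02 6.8727e+01] 332 handle [4.30800e-01 3.34100e-01 4.96000e-02 8.80000e-03 6.86432e+01] [0.4297 0.3323 0.1483] 69
c rim [ 0.6203 -0.3012  0.0992  0.0725  2.4589] 434 handle [ 0.6003 -0.3025  0.0084  0.0698  0.9748] [ 0.6009 -0.2961  0.1474] 88
d rim [ 0.4545 -0.312   0.0981  0.0717  3.2019] 425 handle [ 0.4358 -0.3132  0.0078  0.0694  3.6823] [ 0.4359 -0.31    0.1484] 80
tub [0.44505332 0.01043202 0.03009574] [0.55694606 0.50322558 1.45529038]
sauce [ 0.44505332 -0.51053011  0.03010608] [0.54140259 0.01043202 1.45529038]
tray (0.5453358292579651, 0.0014240443706512451, 0.16887018084526062, 0.3827807605266571, 1.1178573369979858) (array([0.012, 0.013, 0.014, 0.015, 0.016, 0.017, 0.018, 0.019, 0.02 ,
       0.021, 0.022, 0.023, 0.024, 0.025, 0.026, 0.027, 0.028, 0.029,
       0.03 ,
[... 154 characters left out ...]
40, 18, 23,  9, 16, 19, 25, 42, 58, 58, 52, 71, 61, 30, 28, 20,
       14,  3,  2,  4,  1,  1,  1,  1,  1,  5,  2,  4,  3,  4,  7,  5,  6,
        5,  3,  1]))
(219, 198) [0.58715709 0.15076469 0.022     ]
(325, 207) [ 0.56508424 -0.16913469  0.022     ]
(323, 236) [ 0.4776455  -0.16359987  0.022     ]
(218, 230) [0.49084767 0.15143698 0.022     ]
[0.27623441 0.56065648 0.23135128] [0.21460907 0.59111689 0.37419728] [[ 4.41749044e-01  8.97138334e-01 -7.68539716e-04]
 [ 8.64230273e-01 -4.25314978e-01  2.68725147e-01]
 [ 2.40756760e-01 -1.19373272e-01 -9.63216593e-01]] [[342.61808738   0.         276.30253148]
 [  0.         342.61808738 212.40813801]
 [  0.           0.           1.        ]]
```

```bash
sleep 4
```

```text
(no output)
```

View pics/w0.png

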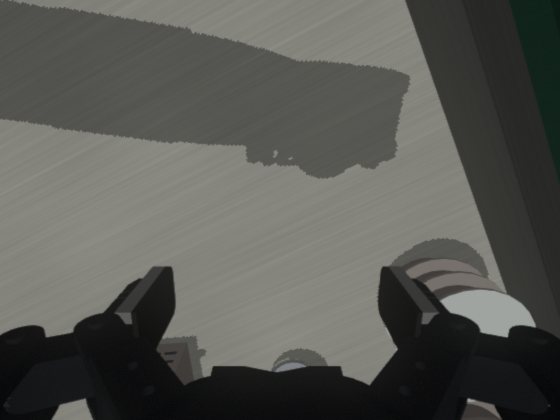

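{"name": "apply_moves", "arguments": {"linear": [[16,-54,12],[16,-54,12],[16,-54,12],[16,-54,12],[16,-54,12]], "dr": [[0,0,-6.7],[0,0,-6.7],[0,0,-6.7],[0,0,-6.7],[0,0,-6.7]], "fingers": [60,60,60,60,60]}}

```text
clock: 1.38
tcp_pos: [0.3565, 0.289, 0.292]
ee_rot: [[-0.501, 0.865, 0.001], [0.865, 0.501, 0.0], [-0.0, 0.001, -1.0]]
force: [0.9, -0.1, 0.3]
width: 0.0597
```

{"name": "apply_moves", "arguments": {"linear": [[16,-54,12],[16,-54,12],[16,-54,12],[16,-54,12],[16,-54,12]], "dr": [[0,0,-6.7],[0,0,-6.7],[0,0,-6.7],[0,0,-6.7],[0,0,-6.7]], "fingers": [60,60,60,60,60]}}

```text
clock: 2.0
tcp_pos: [0.4365, 0.0188, 0.3521]
ee_rot: [[0.06, 0.998, 0.001], [0.998, -0.06, 0.0], [0.0, 0.001, -1.0]]
force: [2.0, 0.5, 0.6]
width: 0.0602
```

{"name": "apply_moves", "arguments": {"linear": [[0,0,0],[0,0,0],[0,0,0],[0,0,0],[0,0,0]], "dr": [[0,0,0],[0,0,0],[0,0,0],[0,0,0],[0,0,0]], "fingers": [60,60,60,60,60]}}

```text
clock: 2.62
tcp_pos: [0.436, 0.0215, 0.3512]
ee_rot: [[0.054, 0.999, -0.0], [0.999, -0.054, 0.0], [0.0, -0.0, -1.0]]
force: [0.1, 0.5, 0.1]
width: 0.0597
```

```bash
python3 - <<'E'
from h import *
s=bot.sense(); print(s['clock'],s['tcp_pos'],s['ee_rot'],s['width'],s['force'])
snap("wrist","w1")
E
```

```text
2.625 [0.43598884 0.02147703 0.35118808] [[ 5.44758429e-02  9.98515068e-01 -2.05720925e-04]
 [ 9.98515088e-01 -5.44758364e-02  3.70141822e-05]
 [ 2.57523992e-05 -2.07431827e-04 -9.99999978e-01]] 0.05971949086509101 [0.06034243 0.5346837  0.08814978]
```

View pics/w1.png

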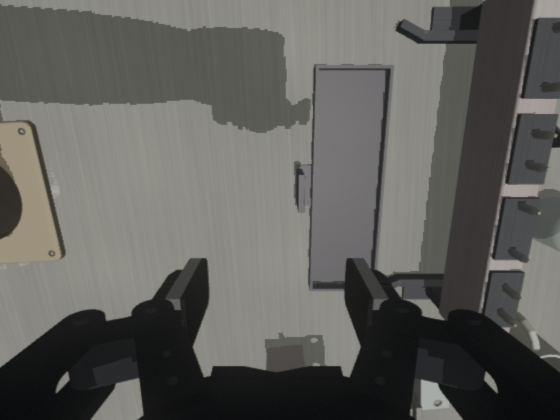

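```bash
cat > a.py <<'E'
from h import *
im,d,c=load("w1"); P=cloud(d,c)
crop=im[50:310,280:560,::-1]; cv2.imwrite("pics/w1c.png",cv2.resize(crop,None,fx=2.3,fy=2.3,interpolation=cv2.INTER_CUBIC))
S=np.s_[55:300,305:395]; Q=P[S]
m=(Q[...,2]>.014)&(Q[...,2]<.032)&(Q[...,0]>.43)&(Q[...,0]<.6); print("tray wall",rect(Q[m]),np.median(Q[m],0))
Q=P[150:225,285:313]; m=(Q[...,2]>.045)&(Q[...,2]<.07); print("tab",rect(Q[m]),np.median(Q[m],0),m.sum())
print("table",np.median(P[230:260,230:290,2]))
Q=P[:330,430:]; 
m=(Q[...,2]>.15)&(Q[...,2]<.162); print("pads",rect(Q[m]),np.median(Q[m],0))
for k in [(315,66),(391,66),(377,288),(310,289)]: print(k,ray(k,c,.022))
E
python3 a.py
```

```text
tray wall (0.5339206457138062, -0.011516407132148743, 0.3192289173603058, 0.10059113055467606, 86.94746398925781) [0.54506873 0.02777629 0.02186096]
tab (0.46573635935783386, -0.0076157208532094955, 0.0499517023563385, 0.008006329648196697, 87.82381439208984) [ 0.46564789 -0.00587791  0.06001835] 272
table 0.00043905298105991006
pads (0.6837222576141357, 0.008412465453147888, 0.33534401655197144, 0.040036726742982864, 87.21087646484375) [0.68072193 0.03163035 0.1559606 ]
(315, 66) [0.49158679 0.14925653 0.022     ]
(391, 66) [0.58853288 0.14398329 0.022     ]
(377, 288) [ 0.57846982 -0.16982135  0.022     ]
(310, 289) [ 0.47644236 -0.16600449  0.022     ]
```

View pics/w1c.png

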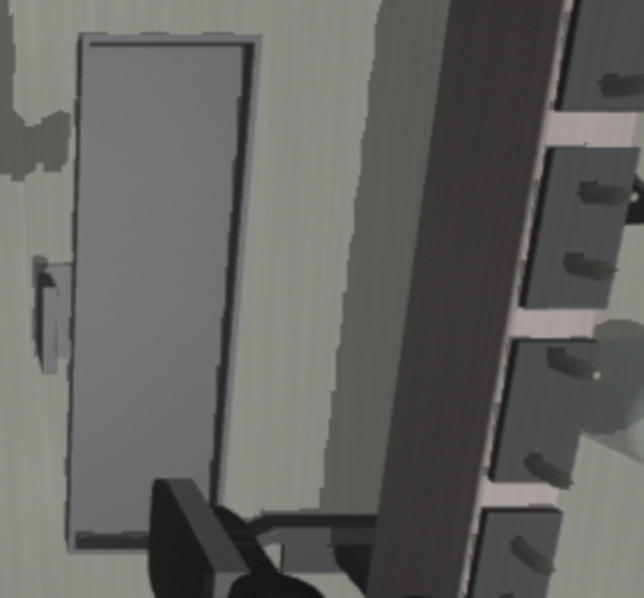

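```bash
cat > a.py <<'E'
from h import *
im,d,c=load("w1"); P=cloud(d,c)
m=((P[...,2]>.1535)&(P[...,2]<.159)&(P[...,0]>.6)).astype(np.uint8); m[:,:430]=0
n,l,st,ce=cv2.connectedComponentsWithStats(m,connectivity=4)
for i in range(1,n):
    if st[i,4]>200: print(st[i],np.round(rect(P[l==i]),4))
# pin tips
for lo,hi in[(.16,.172),(.172,.19)]:
    m=((P[...,2]>lo)&(P[...,2]<hi)&(P[...,0]>.6)).astype(np.uint8); m[:,:430]=0; m[330:]=0
    n,l,st,ce=cv2.connectedComponentsWithStats(m)
    for i in range(1,n): 
        if st[i,4]>5: print(lo,st[i],np.round(P[l==i].mean(0),4))
E
python3 a.py
```

```text
[ 522   18   38   81 2272] [6.88800e-01 1.26800e-01 6.79000e-02 3.50000e-02 8.77777e+01]
[ 507  114   52   71 2409] [6.86300e-01 4.48000e-02 6.78000e-02 3.82000e-02 8.68753e+01]
[ 493  197   48   63 1973] [ 6.81900e-01 -3.61000e-02  6.74000e-02  3.70000e-02  8.73187e+01]
[ 483  271   42   57 1484] [ 6.7790e-01 -1.1850e-01  6.8600e-02  3.7900e-02  8.6112e+01]
0.16 [555  23   5   9  29] [0.6885 0.1515 0.162 ]
0.16 [543  82  15  11  90] [0.6866 0.1018 0.1659]
0.16 [534 131  14   9  81] [0.6842 0.0601 0.1663]
0.16 [529 162  13  10  75] [0.6828 0.0307 0.1664]
0.16 [520 204  13  10  72] [ 0.6808 -0.0107  0.1657]
0.16 [511 250  13  11  72] [ 0.6783 -0.0601  0.1658]
0.16 [505 287  12  11  71] [ 0.6765 -0.1019  0.166 ]
0.16 [500 311  12  12  73] [ 0.675  -0.1316  0.1664]
0.172 [554  82   6  10  44] [0.6869 0.1018 0.1737]
0.172 [545 131  13   9  81] [0.6858 0.0604 0.176 ]
0.172 [537 164  13   8  72] [0.684  0.0305 0.1761]
0.172 [528 207  13   8  72] [ 0.6818 -0.0111  0.176 ]
0.172 [518 255  13   8  65] [ 0.6793 -0.0607  0.1758]
0.172 [512 292  11   9  60] [ 0.6774 -0.1024  0.1761]
0.172 [507 318  10   9  57] [ 0.6759 -0.1324  0.1764]
```

{"name": "apply_moves", "arguments": {"linear": [[15,-15,-45],[15,-14,-55],[0,0,-55],[0,0,-55],[0,0,-50]], "dr": [[0,0,0],[0,0,0],[0,0,0],[0,0,0],[0,0,0]], "fingers": [40,40,40,40,40]}}

```text
clock: 3.3
tcp_pos: [0.4659, -0.0081, 0.0896]
ee_rot: [[0.056, 0.998, -0.0], [0.998, -0.056, 0.0], [0.0, -0.0, -1.0]]
force: [0.8, 0.2, -0.2]
width: 0.0395
```

{"name": "apply_moves", "arguments": {"linear": [[0,0,-30],[0,0,-20],[0,0,-13],[0,0,0],[0,0,0]], "dr": [[0,0,0],[0,0,0],[0,0,0],[0,0,0],[0,0,0]], "fingers": [40,40,40,40,40]}}

```text
clock: 3.92
tcp_pos: [0.4672, -0.0084, 0.0292]
ee_rot: [[0.056, 0.998, 0.002], [0.998, -0.056, -0.0], [-0.0, 0.002, -1.0]]
force: [2.0, 0.3, 0.5]
width: 0.0399
```

```bash
python3 - <<'E'
from h import *
s=bot.sense(); print(s['clock'],s['tcp_pos'],s['width'],s['force'])
snap("wrist","w2")
E
```

```text
3.925 [ 0.46719391 -0.00843798  0.02915219] 0.03991408843164471 [1.98026432 0.28175908 0.46145517]
```

View pics/w2.png

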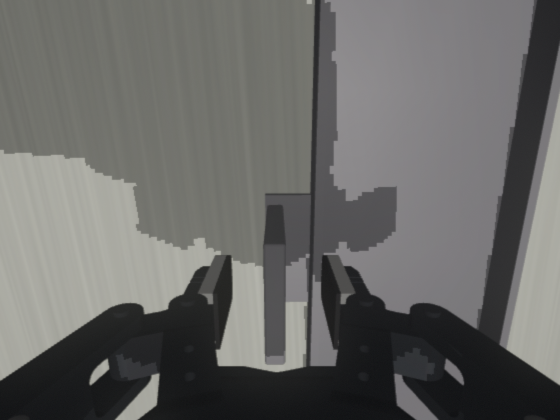

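{"name": "apply_moves", "arguments": {"linear": [[0,0,0],[0,0,0],[0,0,0],[0,0,0],[0,0,0]], "dr": [[0,0,0],[0,0,0],[0,0,0],[0,0,0],[0,0,0]], "fingers": [0,0,0,0,0]}}

```text
clock: 4.6
tcp_pos: [0.4667, -0.0084, 0.0291]
ee_rot: [[0.056, 0.998, 0.001], [0.998, -0.056, -0.0], [-0.0, 0.001, -1.0]]
force: [-1.4, -0.5, 5.4]
width: 0.007
```

```bash
python3 - <<'E'
from h import *
s=bot.sense(); print(s['clock'],s['tcp_pos'],s['width'],s['force'],s['ee_rot'])
o=np.array([.6837,.0043]);a=np.radians(-2.95);R=np.array([[np.cos(a),-np.sin(a)],[np.sin(a),np.cos(a)]])
print(R.T@(s['tcp_pos'][:2]-o), 'tab home',o+R@[-.103,0])
E
```

```text
4.6 [ 0.4667403  -0.00842977  0.02907292] 0.007012423420946563 [-1.36599151 -0.54030144  5.38974467] [[ 5.61095117e-02  9.98424155e-01  9.64311927e-04]
 [ 9.98424613e-01 -5.61093669e-02 -1.76575015e-04]
 [-1.22189828e-04  9.72700300e-04 -9.99999519e-01]]
[-0.21601706 -0.02387862] tab home [0.58083649 0.00960084]
```

{"name": "apply_moves", "arguments": {"linear": [[0,8,0],[0,8,0],[1,7.5,0],[0,0,0],[15,-0.8,0]], "dr": [[0,0,0],[0,0,0.2],[0,0,0],[0,0,0],[0,0,0]], "fingers": [0,0,0,0,0]}}

```text
clock: 5.22
tcp_pos: [0.4753, 0.0155, 0.029]
ee_rot: [[0.052, 0.999, -0.013], [0.999, -0.052, 0.001], [0.0, -0.013, -1.0]]
force: [-19.1, 0.1, 31.0]
width: 0.0071
```

{"name": "apply_moves", "arguments": {"linear": [[15,-0.8,0],[15,-0.8,0],[15,-0.8,0],[15,-0.8,0],[15,-0.8,0]], "dr": [[0,0,0],[0,0,0],[0,0,0],[0,0,0],[0,0,0]], "fingers": [0,0,0,0,0]}}

```text
clock: 5.85
tcp_pos: [0.5535, 0.0118, 0.029]
ee_rot: [[0.052, 0.999, -0.008], [0.999, -0.052, 0.002], [0.001, -0.008, -1.0]]
force: [-12.4, 0.8, 18.9]
width: 0.0072
```

{"name": "apply_moves", "arguments": {"linear": [[10,-0.5,0],[8,-0.4,0],[4,-0.2,0],[0,0,0],[0,0,0]], "dr": [[0,0,0],[0,0,0],[0,0,0],[0,0,0],[0,0,0]], "fingers": [0,0,0,0,0]}}

```text
clock: 6.48
tcp_pos: [0.5767, 0.0106, 0.0291]
ee_rot: [[0.052, 0.999, -0.005], [0.999, -0.052, 0.002], [0.001, -0.005, -1.0]]
force: [-8.5, -0.2, 14.0]
width: 0.0072
```

```bash
python3 - <<'E'
from h import *
s=bot.sense(); print(s['clock'],s['tcp_pos'],s['width'],s['force'],s['wrist_torque'])
o=np.array([.6837,.0043]);a=np.radians(-2.95);R=np.array([[np.cos(a),-np.sin(a)],[np.sin(a),np.cos(a)]])
print(R.T@(s['tcp_pos'][:2]-o))
snap("wrist","w3")
E
```

```text
6.475 [0.57671608 0.01063948 0.02907978] 0.007176255268046729 [-8.53460334 -0.24433201 13.99163144] [-0.04659736  1.29674565 -0.02089069]
[-0.1071684   0.00082521]
```

View pics/w3.png

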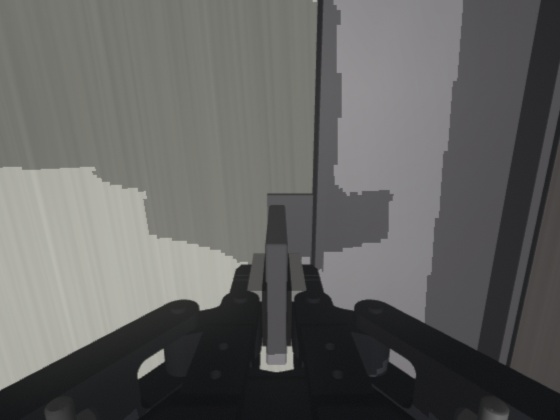

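{"name": "apply_moves", "arguments": {"linear": [[2,-0.1,0.3],[2,-0.1,0.2],[1.5,-0.1,0],[0,0,0],[0,0,0]], "dr": [[0,0,0],[0,0,0],[0,0,0],[0,0,0],[0,0,0]], "fingers": [0,0,0,0,0]}}

```text
clock: 7.15
tcp_pos: [0.5818, 0.0104, 0.0291]
ee_rot: [[0.052, 0.999, -0.005], [0.999, -0.052, 0.002], [0.001, -0.005, -1.0]]
force: [-7.8, -0.7, 10.8]
width: 0.0073
```

```bash
python3 - <<'E'
from h import *
s=bot.sense(); print(s['clock'],s['tcp_pos'],s['width'],s['force'],s['wrist_torque'])
o=np.array([.6837,.0043]);a=np.radians(-2.95);R=np.array([[np.cos(a),-np.sin(a)],[np.sin(a),np.cos(a)]])
print(R.T@(s['tcp_pos'][:2]-o))
im,d,c=snap("wrist","w4");P=cloud(d,c); Q=P[180:240,255:300]; m=(Q[...,2]>.05)&(Q[...,2]<.07); q=Q[m]; print(rect(q),R.T@(np.array(rect(q)[:2])-o))
E
```

```text
7.15 [0.58175611 0.01036535 0.02907093] 0.007278149637460641 [-7.77516794 -0.67085392 10.75427325] [-0.02779059  1.17541072  0.02684827]
[-0.10212095  0.00081083]
(0.5826416015625, 0.03600579872727394, 0.001232447219081223, 0.007827132008969784, 84.80033874511719) [-0.1025562   0.02646287]
```

{"name": "apply_moves", "arguments": {"linear": [[1.5,-0.1,0],[1,0,0],[0,0,0],[0,0,0],[0,0,0]], "dr": [[0,0,0],[0,0,0],[0,0,0],[0,0,0],[0,0,0]], "fingers": [0,0,0,0,0]}}

```text
clock: 7.82
tcp_pos: [0.5821, 0.0105, 0.0291]
ee_rot: [[0.052, 0.999, -0.009], [0.999, -0.052, 0.002], [0.002, -0.009, -1.0]]
force: [-12.9, 0.6, 16.8]
width: 0.0068
```

{"name": "apply_moves", "arguments": {"linear": [[-2,0.1,0],[0,0,0],[0,0,0],[0,0,30],[0,0,50]], "dr": [[0,0,0],[0,0,0],[0,0,0],[0,0,0],[0,0,0]], "fingers": [0,30,30,30,30]}}

```text
clock: 8.45
tcp_pos: [0.5831, 0.0095, 0.1069]
ee_rot: [[0.053, 0.999, -0.006], [0.999, -0.053, 0.001], [0.001, -0.006, -1.0]]
force: [1.0, -0.4, 0.3]
width: 0.0298
```

{"name": "apply_moves", "arguments": {"linear": [[-10,0,55],[-20,20,55],[-20,20,55],[-20,20,40],[0,0,0]], "dr": [[0,0,0],[0,0,0],[0,0,0],[0,0,0],[0,0,0]], "fingers": [40,40,40,40,40]}}

```text
clock: 9.07
tcp_pos: [0.5167, 0.0703, 0.3181]
ee_rot: [[0.051, 0.999, 0.008], [0.999, -0.051, 0.001], [0.001, 0.008, -1.0]]
force: [0.8, -0.1, -0.4]
width: 0.0397
```

```bash
cat > a.py <<'E'
from h import *
import sys
n=sys.argv[1]
im,d,c=load(n); P=cloud(d,c)
o=np.array([.6837,.0043]);a=np.radians(-2.95);R=np.array([[np.cos(a),-np.sin(a)],[np.sin(a),np.cos(a)]])
P2=P.copy(); P2[...,:2]=(P[...,:2]-o)@R
m=((P[...,2]>.015)&(P[...,2]<.025)&(P2[...,0]>-.1)&(P2[...,0]<-.025)&(abs(P2[...,1])<.17)); q=P2[m]
print("tray walls",q.min(0),q.max(0),len(q))
f=q[(q[:,0]<-.078)&(abs(q[:,1])<.12)]
print("front wall fit",np.polyfit(f[:,1],f[:,0],1), f[:,0].min(),np.percentile(f[:,0],[2,98]))
m=((P[...,2]>.05)&(P[...,2]<.065)&(P2[...,0]>-.13)&(P2[...,0]<-.08)&(abs(P2[...,1])<.05)); print("tab",rect(P2[m]),m.sum())
m=((P[...,2]>.1535)&(P[...,2]<.159)&(abs(P2[...,0])<.03)).astype(np.uint8)
nn,l,st,ce=cv2.connectedComponentsWithStats(m,connectivity=4)
for i in range(1,nn):
    if st[i,4]>200: print("pad",st[i],np.round(rect(P[l==i]),4),np.round(rect(P2[l==i]),4))
E
python3 - <<'E'
from h import *
s=bot.sense(); print(s['clock'],s['tcp_pos'])
snap("wrist","w5")
E
python3 a.py w5
```

```text
9.075 [0.51668778 0.0702978  0.31810931]
tray walls [-0.09890544 -0.06209615  0.01504366] [-0.02504061  0.16998811  0.02477452] 1074
front wall fit [ 0.00057245 -0.08273262] -0.09890543918735877 [-0.08440296 -0.0802019 ]
tab (-0.10230893641710281, 0.0014193616807460785, 0.00834778230637312, 0.050556961447000504, 0.12889203429222107) 314
pad [ 447   79   54   81 3070] [6.90500e-01 1.27200e-01 6.71000e-02 3.70000e-02 8.67737e+01] [5.00000e-04 1.23100e-01 6.71000e-02 3.70000e-02 8.97237e+01]
pad [ 436  175   49   72 2490] [6.86300e-01 4.51000e-02 6.86000e-02 3.68000e-02 8.71564e+01] [0.0005 0.0408 0.0368 0.0686 0.1064]
pad [ 428  259   43   60 1716] [ 6.82200e-01 -3.40000e-02  6.37000e-02  3.72000e-02  8.59294e+01] [ 5.00000e-04 -3.83000e-02  6.37000e-02  3.72000e-02  8.88794e+01]
```

View pics/w5.png

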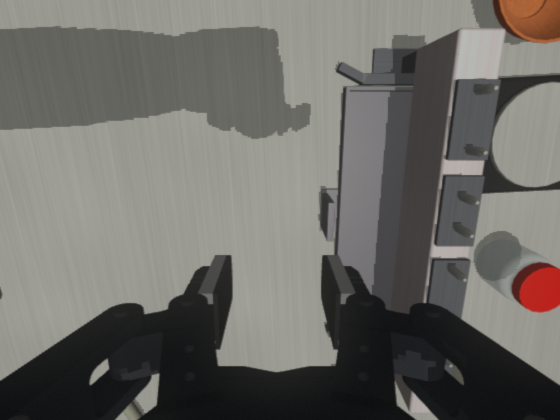

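{"name": "apply_moves", "arguments": {"linear": [[0,45,3],[0,45,3],[0,45,3],[0,45,3],[0,40,2]], "dr": [[0,0,0.8],[0,0,0.8],[0,0,0.8],[0,0,0.8],[0,0,0.8]], "fingers": [40,40,40,40,40]}}

```text
clock: 9.75
tcp_pos: [0.5151, 0.29, 0.3249]
ee_rot: [[-0.017, 1.0, -0.004], [1.0, 0.017, -0.001], [-0.001, -0.004, -1.0]]
force: [-0.4, -0.8, 0.2]
width: 0.0396
```

{"name": "apply_moves", "arguments": {"linear": [[0,0,0],[0,0,0],[0,0,0],[0,0,0],[0,0,0]], "dr": [[0,0,0],[0,0,0],[0,0,0],[0,0,0],[0,0,0]], "fingers": [40,40,40,40,40]}}

```text
clock: 10.38
tcp_pos: [0.5154, 0.2883, 0.328]
ee_rot: [[-0.016, 1.0, 0.0], [1.0, 0.016, 0.0], [0.0, 0.0, -1.0]]
force: [-0.1, -1.2, -0.3]
width: 0.0401
```

```bash
cat > cad.py <<'E'
from h import *
import sys
n=sys.argv[1]; s=bot.sense(); print(s['clock'],s['tcp_pos'],'tool y ang',np.degrees(np.arctan2(s['ee_rot'][1,1],s['ee_rot'][0,1])),s['width'])
im,d,c=snap("wrist",n); P=cloud(d,c)
m=((P[...,2]>.133)&(P[...,2]<.155)).astype(np.uint8)
m[250:,:]&=((P[250:,:,2]>.143)&(P[250:,:,2]<.150)).astype(np.uint8)
k,l,st,ce=cv2.connectedComponentsWithStats(m)
for i in range(1,k):
    if st[i,4]>60:
        q=P[l==i]; t=q[q[:,2]>.1445]
        if len(t)<10: continue
        r=rect(t)
        ctr=np.array(r[:2])
        near=(np.linalg.norm(P[...,:2]-ctr,axis=2)<.09)&(P[...,2]>.079)&(P[...,2]<.09)
        if near.sum()<50: continue
        print("handle",np.round(r,4),np.round(np.median(t[:,2]),4),"px",np.round(ce[i]),"rim",np.round(rect(P[near]),4),near.sum())
E
python3 cad.py w6
```

```text
10.375 [0.5153883  0.28829264 0.32800532] tool y ang 0.9111093940320114 0.04005556476321983
handle [0.5999 0.3366 0.0084 0.0493 0.7177] 0.1472 px [367. 140.] rim [0.6191 0.3364 0.0983 0.0495 0.9186] 1953
handle [4.29700e-01 3.33800e-01 4.96000e-02 8.30000e-03 6.87634e+01] 0.1472 px [187. 140.] rim [4.47100e-01 3.26800e-01 5.02000e-02 9.82000e-02 6.87759e+01] 1969
handle [6.93200e-01 1.85300e-01 3.37000e-02 3.98000e-02 8.80811e+01] 0.1488 px [441. 283.] rim [6.76500e-01 1.66900e-01 9.24000e-02 3.51000e-02 6.22687e+01] 327
handle [7.08900e-01 1.74700e-01 1.00000e-02 3.32000e-02 1.85223e+01] 0.1496 px [459. 299.] rim [6.76500e-01 1.66900e-01 9.24000e-02 3.51000e-02 6.22687e+01] 327
handle [6.91800e-01 1.77700e-01 1.50000e-02 1.92000e-02 2.73145e+01] 0.1496 px [443. 296.] rim [6.76500e-01 1.66900e-01 9.24000e-02 3.51000e-02 6.22687e+01] 327
```

View pics/w6.png

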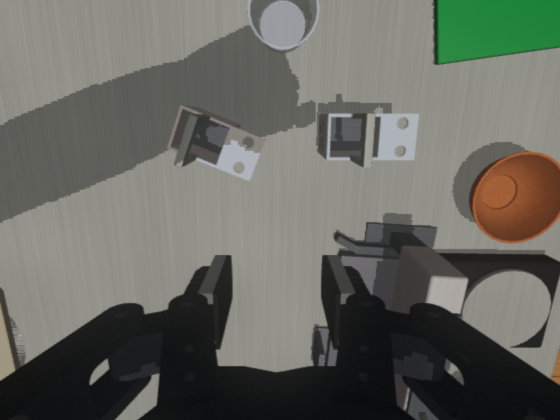

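{"name": "apply_moves", "arguments": {"linear": [[42,24,-20],[42.5,24.5,-20],[0,0,-50],[0,0,-40],[0,0,-30]], "dr": [[0,0,0],[0,0,0],[0,0,0],[0,0,0],[0,0,0]], "fingers": [40,40,40,40,40]}}

```text
clock: 11.05
tcp_pos: [0.599, 0.337, 0.1654]
ee_rot: [[-0.017, 1.0, -0.002], [1.0, 0.017, -0.001], [-0.001, -0.002, -1.0]]
force: [0.4, 0.2, -0.6]
width: 0.0397
```

{"name": "apply_moves", "arguments": {"linear": [[0,0,-25],[0,0,-14],[0,0,-8],[0,0,0],[0,0,0]], "dr": [[0,0,0],[0,0,0],[0,0,0],[0,0,0],[0,0,0]], "fingers": [40,40,40,40,40]}}

```text
clock: 11.68
tcp_pos: [0.6006, 0.3378, 0.1221]
ee_rot: [[-0.017, 1.0, 0.002], [1.0, 0.017, 0.001], [0.001, 0.002, -1.0]]
force: [0.6, -0.2, -0.3]
width: 0.0403
```

```bash
python3 - <<'E'
from h import *
s=bot.sense(); print(s['clock'],s['tcp_pos'],s['width'],s['force'])
snap("wrist","w7")
E
```

```text
11.675 [0.60058046 0.33779261 0.12213101] 0.04031339403504994 [ 0.58382434 -0.1914847  -0.25259039]
```

View pics/w7.png

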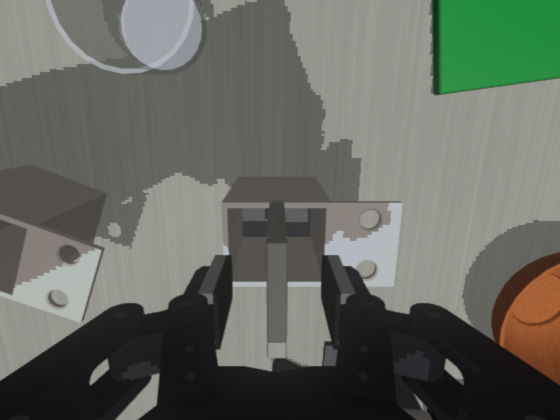

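{"name": "apply_moves", "arguments": {"linear": [[0,0,0],[0,0,0],[0,0,0],[0,0,0],[0,0,5]], "dr": [[0,0,0],[0,0,0],[0,0,0],[0,0,0],[0,0,0]], "fingers": [0,0,0,0,0]}}

```text
clock: 12.35
tcp_pos: [0.5986, 0.337, 0.1248]
ee_rot: [[-0.017, 1.0, -0.003], [1.0, 0.017, -0.001], [-0.001, -0.003, -1.0]]
force: [-1.3, -0.3, -2.1]
width: 0.0069
```

{"name": "apply_moves", "arguments": {"linear": [[0,0,20],[0,0,40],[0,0,40],[-20,-10,13],[-50,-30,0]], "dr": [[0,0,0],[0,0,0],[0,0,0],[0,0,0],[0,0,0]], "fingers": [0,0,0,0,0]}}

```text
clock: 12.98
tcp_pos: [0.5322, 0.2985, 0.2421]
ee_rot: [[-0.017, 1.0, 0.006], [1.0, 0.017, 0.003], [0.003, 0.006, -1.0]]
force: [-0.4, -0.8, -0.7]
width: 0.0066
```

```bash
cat > lug.py <<'E'
from h import *
import sys
n=sys.argv[1]; s=bot.sense(); tcp=s['tcp_pos']; ty=s['ee_rot'][:,1]; tx=s['ee_rot'][:,0]
print(s['clock'],np.round(tcp,4),'yaw',np.degrees(np.arctan2(ty[1],ty[0])),s['width'],np.round(s['force'],1))
im,d,c=snap("wrist",n); P=cloud(d,c)
# in caddy-ish frame: x along tool y, y along tool x, relative to TCP
rel=P-tcp; A=rel@ty; B=rel@tx; C=rel[...,2]
# expected lug plate top: handle centre z=tcp+.019; plate top 55mm below => C=-0.036
m=(A>.020)&(A<.08)&(abs(B)<.045)&(C>-.06)&(C<-.02)
q=np.stack([A[m],B[m],C[m]],1)
if len(q):
    print("plate",rect(q),np.median(q[:,2]),len(q))
    M=np.c_[q[:,0],q[:,1],np.ones(len(q))]
    co=np.linalg.lstsq(M,q[:,2],rcond=None)[0]; r=q[:,2]-M@co; g=abs(r)<.002
    co=np.linalg.lstsq(M[g],q[g,2],rcond=None)[0]; print("slope x,y",co)
im2=cv2.cvtColor(im,cv2.COLOR_RGB2GRAY)
E
python3 lug.py w8
```

```text
12.975 [0.5322 0.2985 0.2421] yaw 0.9863865836230817 0.006555012342369472 [-0.4 -0.8 -0.7]
plate (0.04396994411945343, -0.000924721360206604, 0.04791228473186493, 0.05077594518661499, 0.007000867277383804) -0.03597400643338175 6441
slope x,y [ 0.03999976 -0.00459801 -0.03808803]
```

View pics/w8.png

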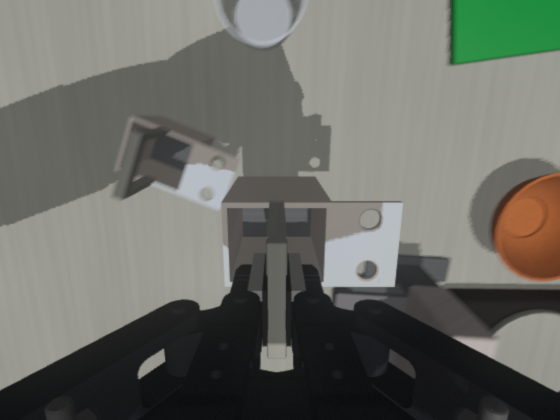

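{"name": "apply_moves", "arguments": {"linear": [[9,-45,1],[9,-45,1],[9,-45,0],[9,-45,0],[9,-40,0]], "dr": [[0,0,-0.8],[0,0,-0.8],[0,0,-0.8],[0,0,-0.8],[0,0,-0.7]], "fingers": [0,0,0,0,0]}}

```text
clock: 13.65
tcp_pos: [0.5748, 0.0759, 0.2418]
ee_rot: [[0.052, 0.999, 0.0], [0.999, -0.052, -0.0], [0.0, 0.0, -1.0]]
force: [0.7, -0.7, -2.0]
width: 0.0068
```

{"name": "apply_moves", "arguments": {"linear": [[8,-20,0],[0,-7,0],[0,0,0],[0,0,0],[0,0,0]], "dr": [[0,0,0],[0,0,0],[0,0,0],[0,0,0],[0,0,0]], "fingers": [0,0,0,0,0]}}

```text
clock: 14.28
tcp_pos: [0.5824, 0.0515, 0.2408]
ee_rot: [[0.05, 0.999, -0.0], [0.999, -0.05, 0.0], [0.0, -0.0, -1.0]]
force: [-0.8, 0.4, -1.7]
width: 0.007
```

```bash
python3 lug.py w9
```

```text
14.275 [0.5824 0.0515 0.2408] yaw -2.84088233122305 0.007013628095786775 [-0.8  0.4 -1.7]
plate (0.04383652284741402, -0.0004017166793346405, 0.047439128160476685, 0.05128442868590355, 0.26188600063323975) -0.036481993383245204 6445
slope x,y [ 0.02872125  0.00312866 -0.0380739 ]
```

View pics/w9.png

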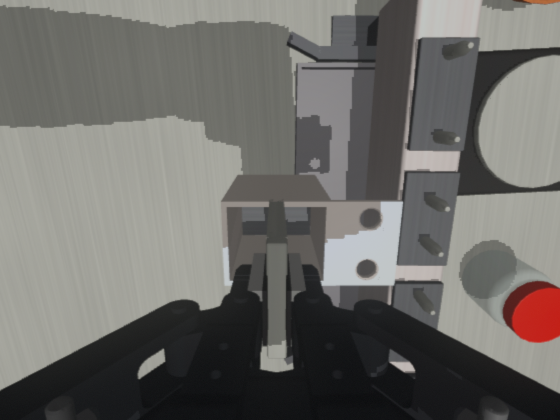

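```bash
cat > holes.py <<'E'
from h import *
def holes(im,d,c,tcp,ty,tx,half,ztop):
    """find hole centres (top rim) near expected; half= half spacing"""
    g=cv2.cvtColor(im,cv2.COLOR_RGB2GRAY)
    out=[]
    for sgn in(1,-1):
        e=tcp+.0515*ty+sgn*half*tx; e[2]=ztop
        u,v=proj(e,c); U,V=int(round(u)),int(round(v)); r=20
        w=g[V-r:V+r+1,U-r:U+r+1]
        W=cv2.resize(w,None,fx=4,fy=4,interpolation=cv2.INTER_CUBIC)
        # flood: local background = median of ring
        t=cv2.adaptiveThreshold(cv2.GaussianBlur(W,(5,5),0),255,cv2.ADAPTIVE_THRESH_MEAN_C,cv2.THRESH_BINARY_INV,101,6)
        k,l,st,ce=cv2.connectedComponentsWithStats(t)
        best=min([i for i in range(1,k) if st[i,4]>400],key=lambda i:np.linalg.norm(ce[i]-80-2),default=None)
        if best is None: out.append(None);continue
        cc,ww,aa=cv2.fitEllipse(np.argwhere(l==best)[:,::-1].astype(np.float32)) if 0 else ((st[best,0]+st[best,2]/2,st[best,1]+st[best,3]/2),(st[best,2]/4,st[best,3]/4),0)
        px=(U-r+(cc[0]+.5)/4-.5,V-r+(cc[1]+.5)/4-.5)
        out.append((np.round(px,1),ww,ray(px,c,ztop)))
    return out
E
cat >> lug.py <<'E'
from holes import holes
half=float(sys.argv[2]); zt=tcp[2]+(co[:2]@[.0515,0]+co[2])
hs=holes(im,d,c,tcp,ty,tx,half,zt); print("ztop",zt,"lug under z",zt-.004)
w=[]
for h in hs:
    if h is not None:
        r=h[2]-tcp; print("hole px",h[0],"size",h[1],"tool fwd/side",np.round([r@ty,r@tx],4)); w.append(h[2])
if len(w)==2:
    L=(w[0]+w[1])/2; v=w[0]-w[1]; print("LUG",np.round(L[:2],4),"spacing",np.linalg.norm(v[:2]),"yaw",np.degrees(np.arctan2(-v[0],v[1])))
# pins: visible pin shaft/tips
m=((P[...,2]>.168)&(P[...,2]<.183)&(P[...,0]>.62)).astype(np.uint8)
k,l,st,ce=cv2.connectedComponentsWithStats(m)
for i in range(1,k):
    if 8<st[i,4]<400 :
        q=P[l==i]; q2=q[q[:,2]>q[:,2].max()-.006]; print("pin top",np.round(q2.mean(0),4),np.round(q[:,2].max(),4),np.round(ce[i]),st[i,4])
E
python3 lug.py w9b .015
```

```text
14.325 [0.5825 0.0513 0.2408] yaw -2.8519321118391963 0.0070303217289071716 [ 1.4 -0.7 -1.7]
plate (0.044005654752254486, -0.0002703256905078888, 0.04747779667377472, 0.05117844417691231, 0.5661676526069641) -0.03648262406776248 6445
slope x,y [ 0.02942387  0.0042598  -0.0381149 ]
ztop 0.20422749602922846 lug under z 0.20022749602922846
hole px [366.4 220.8] size (np.float64(29.5), np.float64(25.25)) tool fwd/side [0.0486 0.0135]
hole px [366.2 268.5] size (np.float64(20.75), np.float64(18.75)) tool fwd/side [ 0.0506 -0.0149]
LUG [0.632  0.0481] spacing 0.028509761875760844 yaw 1.0683487358339263
pin top [0.6913 0.1517 0.1791] 0.1829 [462.  48.] 248
pin top [0.6886 0.1022 0.1781] 0.1813 [450. 138.] 199
pin top [0.6862 0.0608 0.1779] 0.181 [441. 205.] 178
pin top [0.6847 0.031  0.1781] 0.1815 [435. 249.] 170
pin top [ 0.6828 -0.0105  0.178 ] 0.1812 [427. 306.] 168
```

```bash
python3 - <<'E'
from h import *
im,d,c=load("w9b"); 
cv2.imwrite("pics/z.png",cv2.resize(im[180:300,330:470,::-1],None,fx=5,fy=5,interpolation=cv2.INTER_CUBIC))
E
```

```text
(no output)
```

View pics/z.png

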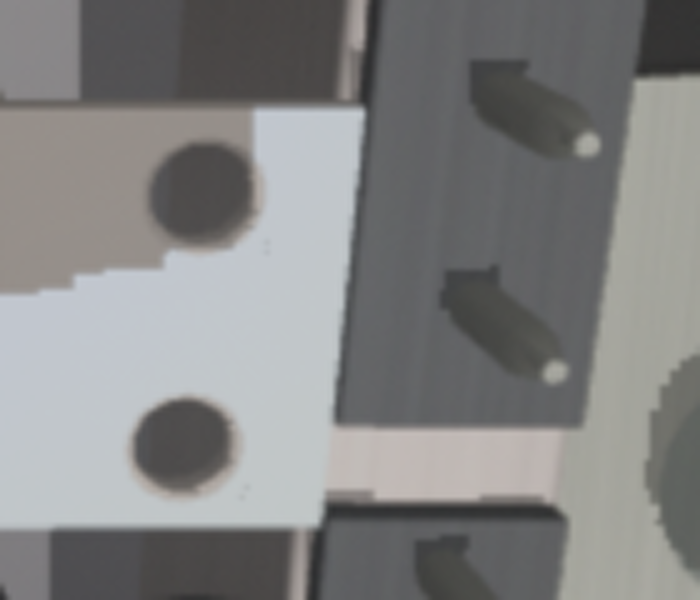

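```bash
cat > rr.py <<'E'
from h import *
import sys,json
# usage: rr.py name ztop  u1 v1 u2 v2 (holes) [u v ... tips]
n=sys.argv[1]; zt=float(sys.argv[2]); v=list(map(float,sys.argv[3:]))
im,d,c=load(n); off=lambda u,w:(u-.4,w-.4)
pts=[ray(off(v[i],v[i+1]),c,zt if i<4 else .180) for i in range(0,len(v),2)]
for i in range(0,len(pts)-1,2):
    a,b=pts[i],pts[i+1]; e=a-b; print("holes" if i==0 else "pins",np.round((a+b)[:2]/2,4),"spacing",round(np.linalg.norm(e[:2]),4),"yaw",round(np.degrees(np.arctan2(-e[0],e[1])),2))
E
python3 rr.py w9b .2042 371 218.8 367 269.3 447.4 209 441 254.4
```

```text
holes [0.6333 0.0486] spacing 0.03 yaw -2.94
pins [0.6866 0.0451] spacing 0.03 yaw -2.95
```

{"name": "apply_moves", "arguments": {"linear": [[15,-1,0],[15,-1,0],[14,-1,0],[9.3,-0.5,0],[0,0,0]], "dr": [[0,0,0],[0,0,0],[0,0,0],[0,0,0],[0,0,0]], "fingers": [0,0,0,0,0]}}

```text
clock: 15.0
tcp_pos: [0.6367, 0.0468, 0.2404]
ee_rot: [[0.051, 0.999, -0.001], [0.999, -0.051, 0.0], [0.0, -0.001, -1.0]]
force: [-0.1, -0.2, -0.7]
width: 0.0071
```

{"name": "apply_moves", "arguments": {"linear": [[0,0,-5],[0,0,-4],[0,0,0],[0,0,0],[0,0,0]], "dr": [[0,0,0],[0,0,0],[0,0,0],[0,0,0],[0,0,0]], "fingers": [0,0,0,0,0]}}

```text
clock: 15.62
tcp_pos: [0.6361, 0.047, 0.2321]
ee_rot: [[0.051, 0.999, 0.0], [0.999, -0.051, -0.0], [0.0, 0.0, -1.0]]
force: [-0.5, -0.2, -1.7]
width: 0.0072
```

```bash
python3 lug.py w10 .015; python3 - <<'E'
from h import *
im,d,c=load("w10"); 
cv2.imwrite("pics/z2.png",cv2.resize(im[180:300,330:470,::-1],None,fx=5,fy=5,interpolation=cv2.INTER_CUBIC))
E
```

```text
15.625 [0.6361 0.047  0.2321] yaw -2.9280660428113654 0.007212961869268944 [-0.5 -0.2 -1.7]
plate (0.043821513652801514, -0.00042581185698509216, 0.05103182792663574, 0.04760439693927765, 89.98889923095703) -0.036461056290249316 6455
slope x,y [ 0.02929401  0.00410998 -0.03806971]
ztop 0.1955368755269365 lug under z 0.1915368755269365
hole px [369.9 218.8] size (np.float64(21.5), np.float64(21.25)) tool fwd/side [0.0505 0.0146]
hole px [366.8 268.6] size (np.float64(22.25), np.float64(19.5)) tool fwd/side [ 0.0509 -0.015 ]
LUG [0.6867 0.0442] spacing 0.029670946062651003 yaw -2.1367319592112244
pin top [0.6915 0.1513 0.1784] 0.1815 [371.  41.] 220
pin top [0.6889 0.1022 0.1785] 0.1818 [364. 135.] 172
pin top [0.662  0.0412 0.1801] 0.1828 [318. 244.] 272
pin top [ 0.682  -0.0088  0.1725] 0.1758 [350. 306.] 57
```

View pics/z2.png

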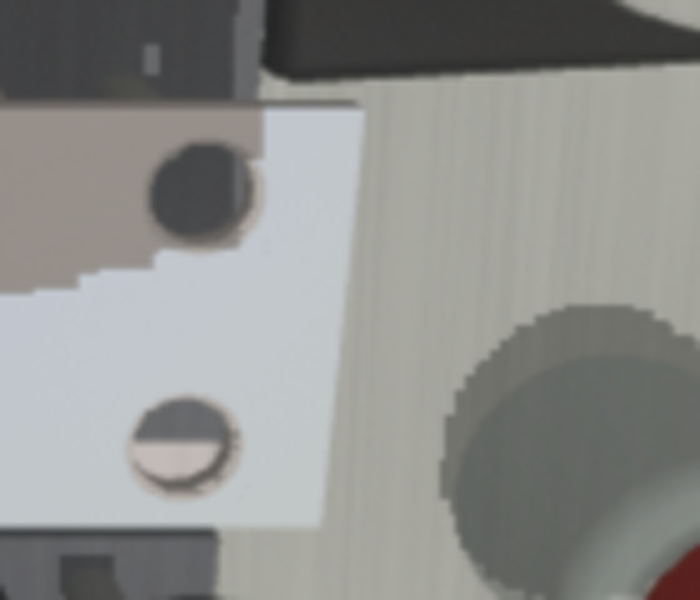

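{"name": "apply_moves", "arguments": {"linear": [[-0.3,0.9,0],[0,0,0],[0,0,-5],[0,0,-5],[0,0,-4]], "dr": [[0,0,0],[0,0,0],[0,0,0],[0,0,0],[0,0,0]], "fingers": [0,0,0,0,0]}}

```text
clock: 16.3
tcp_pos: [0.6354, 0.0478, 0.2171]
ee_rot: [[0.051, 0.999, -0.001], [0.999, -0.051, 0.0], [-0.0, -0.001, -1.0]]
force: [0.1, 0.7, -2.1]
width: 0.0065
```

{"name": "apply_moves", "arguments": {"linear": [[0,0,-4],[0,0,-4],[0,0,-3],[0,0,0],[0,0,0]], "dr": [[0,0,0],[0,0,0],[0,0,0],[0,0,0],[0,0,0]], "fingers": [0,0,0,0,0]}}

```text
clock: 16.92
tcp_pos: [0.6359, 0.0478, 0.207]
ee_rot: [[0.051, 0.999, 0.0], [0.999, -0.051, -0.0], [-0.0, 0.0, -1.0]]
force: [-0.4, 0.3, -2.2]
width: 0.0071
```

```bash
python3 lug.py w11 .015; python3 - <<'E'
from h import *
im,d,c=load("w11"); 
cv2.imwrite("pics/z3.png",cv2.resize(im[180:300,330:470,::-1],None,fx=5,fy=5,interpolation=cv2.INTER_CUBIC))
E
```

```text
16.925 [0.6359 0.0478 0.207 ] yaw -2.932267239899071 0.0070621036878081205 [-0.4  0.3 -2.2]
plate (0.045360758900642395, -5.324557423591614e-05, 0.05065168812870979, 0.08981652557849884, 0.06545399874448776) -0.03701007641126183 10427
slope x,y [-0.01782747 -0.13253312 -0.04069886]
ztop 0.1653480430123623 lug under z 0.1613480430123623
hole px [370.2 219. ] size (np.float64(22.25), np.float64(21.75)) tool fwd/side [0.0521 0.013 ]
hole px [366.4 268.4] size (np.float64(21.0), np.float64(18.5)) tool fwd/side [ 0.0521 -0.0172]
LUG [0.6878 0.043 ] spacing 0.030200256504090157 yaw -2.9887800673113505
pin top [0.6914 0.1515 0.1784] 0.1817 [385.  32.] 302
pin top [0.6887 0.1024 0.1782] 0.1814 [377. 140.] 227
```

View pics/z3.png

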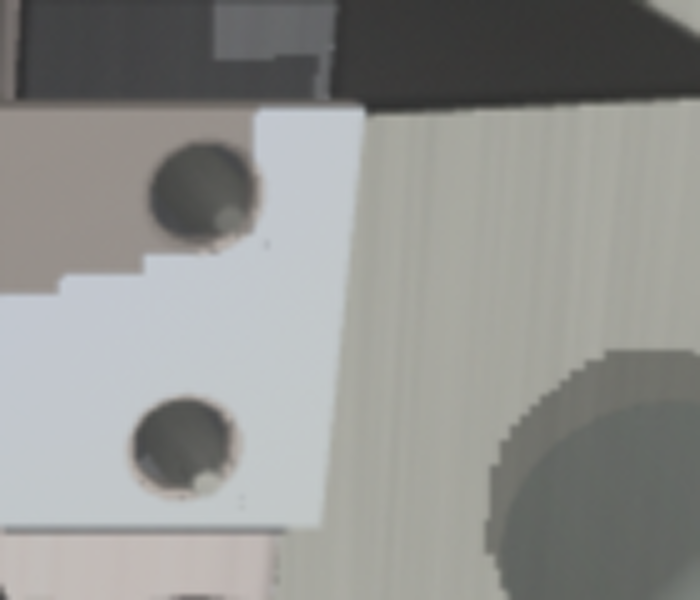

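{"name": "apply_moves", "arguments": {"linear": [[0,0,-4],[0,0,-3],[0,0,-2],[0,0,-1],[0,0,0]], "dr": [[0,0,0],[0,0,0],[0,0,0],[0,0,0],[0,0,0]], "fingers": [0,0,0,0,0]}}

```text
clock: 17.6
tcp_pos: [0.6358, 0.0478, 0.1969]
ee_rot: [[0.051, 0.999, 0.0], [0.999, -0.051, -0.0], [-0.0, 0.0, -1.0]]
force: [0.2, 0.1, -2.1]
width: 0.0068
```

{"name": "apply_moves", "arguments": {"linear": [[0,0,-1],[0,0,-1],[0,0,0],[0,0,0],[0,0,0]], "dr": [[0,0,0],[0,0,0],[0,0,0],[0,0,0],[0,0,0]], "fingers": [0,0,0,0,0]}}

```text
clock: 18.23
tcp_pos: [0.6358, 0.0481, 0.1964]
ee_rot: [[0.051, 0.999, 0.001], [0.999, -0.051, 0.0], [0.0, 0.001, -1.0]]
force: [-4.2, 0.4, 5.3]
width: 0.0067
```

{"name": "apply_moves", "arguments": {"linear": [[0,0,0],[0,0,0],[0,0,0],[0,0,20],[0,0,40]], "dr": [[0,0,0],[0,0,0],[0,0,0],[0,0,0],[0,0,0]], "fingers": [30,30,30,30,30]}}

```text
clock: 18.85
tcp_pos: [0.6341, 0.0478, 0.2528]
ee_rot: [[0.051, 0.999, -0.005], [0.999, -0.051, 0.0], [-0.0, -0.005, -1.0]]
force: [0.5, 0.1, 0.4]
width: 0.0301
```

{"name": "apply_moves", "arguments": {"linear": [[-10,20,40],[-30,45,30],[-30,45,10],[-35,45,0],[-20,45,0]], "dr": [[0,0,-3],[0,0,-3],[0,0,-4],[0,0,-4],[0,0,-4]], "fingers": [40,40,40,40,40]}}

```text
clock: 19.48
tcp_pos: [0.5094, 0.2491, 0.3354]
ee_rot: [[0.359, 0.933, 0.001], [0.933, -0.359, 0.0], [0.001, 0.001, -1.0]]
force: [0.3, 0.5, -0.6]
width: 0.0401
```

{"name": "apply_moves", "arguments": {"linear": [[-20,30,0],[-10,25,0],[0,10,0],[0,0,0],[0,0,0]], "dr": [[0,0,0],[0,0,0],[0,0,0],[0,0,0],[0,0,0]], "fingers": [40,40,40,40,40]}}

```text
clock: 20.1
tcp_pos: [0.4813, 0.312, 0.3346]
ee_rot: [[0.358, 0.934, -0.0], [0.934, -0.358, -0.001], [-0.001, 0.0, -1.0]]
force: [-0.4, 0.2, 0.2]
width: 0.04
```

```bash
python3 cad.py w12; python3 - <<'E'
from h import *
snap("top","top1");snap("scene","scene1")
E
```

```text
20.1 [0.48130175 0.31203801 0.33463677] tool y ang -20.991966294591595 0.04004371235236961
handle [4.29500e-01 3.33500e-01 4.93000e-02 8.20000e-03 6.90074e+01] 0.1472 px [221. 185.] rim [4.47000e-01 3.26900e-01 4.98000e-02 9.83000e-02 6.90002e+01] 1810
handle [6.80700e-01 1.34800e-01 1.43300e-01 4.68000e-02 7.45849e+01] 0.1497 px [513. 246.] rim [6.71500e-01 1.35200e-01 1.50700e-01 4.27000e-02 6.84506e+01] 714
```

View pics/w12.png

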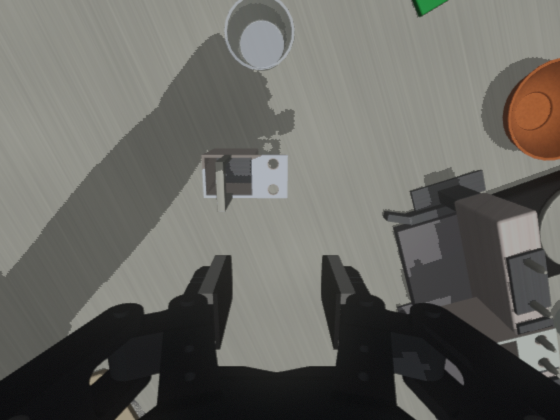

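View pics/top1.png

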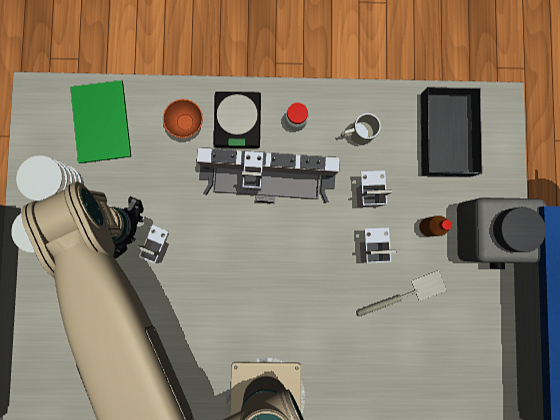

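{"name": "apply_moves", "arguments": {"linear": [[-26,11,-30],[-25.8,10.5,-40],[0,0,-40],[0,0,-35],[0,0,-25]], "dr": [[0,0,0],[0,0,0],[0,0,0],[0,0,0],[0,0,0]], "fingers": [40,40,40,40,40]}}

```text
clock: 20.88
tcp_pos: [0.4284, 0.3334, 0.1631]
ee_rot: [[0.358, 0.934, -0.001], [0.934, -0.358, -0.001], [-0.001, -0.001, -1.0]]
force: [-0.4, 1.0, 0.7]
width: 0.0399
```

{"name": "apply_moves", "arguments": {"linear": [[0,0,-20],[0,0,-14],[0,0,-9],[0,0,0],[0,0,0]], "dr": [[0,0,0],[0,0,0],[0,0,0],[0,0,0],[0,0,0]], "fingers": [40,40,40,40,40]}}

```text
clock: 21.5
tcp_pos: [0.4296, 0.3347, 0.1226]
ee_rot: [[0.357, 0.934, 0.001], [0.934, -0.357, 0.001], [0.001, 0.001, -1.0]]
force: [0.2, 0.7, -0.0]
width: 0.0401
```

```bash
python3 - <<'E'
from h import *
s=bot.sense(); print(s['clock'],s['tcp_pos'],s['width'],s['force'])
snap("wrist","w13")
E
```

```text
21.5 [0.42958033 0.3346679  0.1226117 ] 0.04012239083362491 [ 0.16350082  0.68444636 -0.02615504]
```

View pics/w13.png

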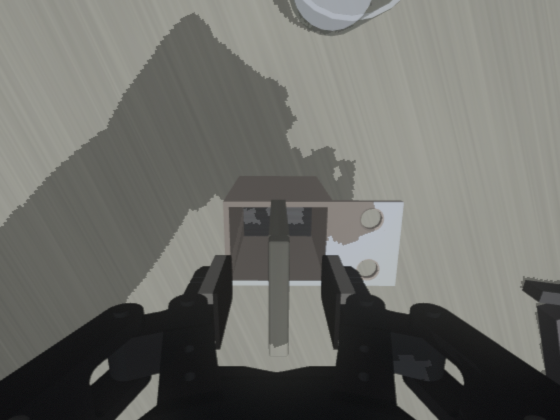

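{"name": "apply_moves", "arguments": {"linear": [[0,0,0],[0,0,0],[0,0,0],[0,0,0],[0,0,10]], "dr": [[0,0,0],[0,0,0],[0,0,0],[0,0,0],[0,0,0]], "fingers": [0,0,0,0,0]}}

```text
clock: 22.18
tcp_pos: [0.4274, 0.3335, 0.1307]
ee_rot: [[0.357, 0.934, -0.003], [0.934, -0.357, -0.002], [-0.003, -0.003, -1.0]]
force: [-0.5, -0.9, -2.9]
width: 0.0069
```

{"name": "apply_moves", "arguments": {"linear": [[0,0,30],[0,0,40],[0,-10,40],[10,-40,0],[10,-48,0]], "dr": [[0,0,0],[0,0,0],[0,0,3],[0,0,3],[0,0,3]], "fingers": [0,0,0,0,0]}}

```text
clock: 22.8
tcp_pos: [0.4488, 0.2359, 0.2425]
ee_rot: [[0.203, 0.979, 0.0], [0.979, -0.203, 0.0], [0.0, 0.0, -1.0]]
force: [1.2, -0.3, -3.1]
width: 0.0068
```

{"name": "apply_moves", "arguments": {"linear": [[5,-50,0],[5,-50,0],[5,-50,0],[10,-50,0],[20,-50,0]], "dr": [[0,0,3],[0,0,3],[0,0,3],[0,0,0],[0,0,0]], "fingers": [0,0,0,0,0]}}

```text
clock: 23.42
tcp_pos: [0.4927, -0.0149, 0.2416]
ee_rot: [[0.051, 0.999, -0.002], [0.999, -0.051, 0.001], [0.001, -0.002, -1.0]]
force: [1.5, 0.0, -1.8]
width: 0.0069
```

{"name": "apply_moves", "arguments": {"linear": [[30,-50,0],[30,-35,0],[19,-15,0],[0,0,0],[0,0,0]], "dr": [[0,0,0],[0,0,0],[0,0,0],[0,0,0],[0,0,0]], "fingers": [0,0,0,0,0]}}

```text
clock: 24.05
tcp_pos: [0.5717, -0.1129, 0.2412]
ee_rot: [[0.051, 0.999, -0.002], [0.999, -0.051, 0.001], [0.001, -0.002, -1.0]]
force: [-0.3, 0.0, -2.5]
width: 0.0069
```

```bash
cat > zz.sh <<'E'
python3 lug.py $1 $2; python3 - <<F
from h import *
im,d,c=load("$1"); 
cv2.imwrite("pics/$1z.png",cv2.resize(im[$3:$3+120,330:490,::-1],None,fx=5,fy=5,interpolation=cv2.INTER_CUBIC))
F
E
bash zz.sh w14 .015 180
```

```text
24.05 [ 0.5717 -0.1129  0.2412] yaw -2.9148212288606126 0.006866074214433136 [-0.3  0.  -2.5]
plate (0.044007327407598495, -0.000655272975564003, 0.04750419035553932, 0.05128747224807739, 0.4062125086784363) -0.0371669169314794 6388
slope x,y [ 0.02668084 -0.00260462 -0.03863989]
ztop 0.20397817903326843 lug under z 0.19997817903326842
hole px [370.4 218.9] size (np.float64(22.5), np.float64(21.5)) tool fwd/side [0.0509 0.0144]
hole px [366.6 268.2] size (np.float64(21.0), np.float64(19.25)) tool fwd/side [ 0.051  -0.0151]
LUG [ 0.6225 -0.1158] spacing 0.02944629529924101 yaw -2.846263074886591
pin top [ 0.6823 -0.012   0.1782] 0.1815 [466.  47.] 246
pin top [ 0.6798 -0.0615  0.1781] 0.1811 [453. 137.] 197
pin top [ 0.6776 -0.1031  0.1784] 0.1815 [444. 204.] 180
pin top [ 0.6764 -0.1327  0.1787] 0.1821 [438. 248.] 170
```

View pics/w14z.png

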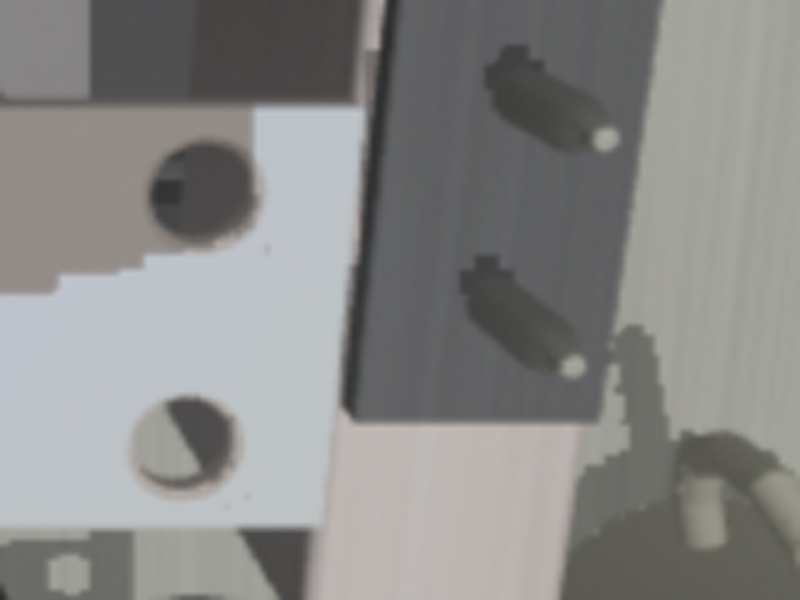

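```bash
python3 rr.py w14 .2040 371 218.7 367 269.3 451.2 207.8 444.6 253.2
```

```text
holes [ 0.6225 -0.1158] spacing 0.0302 yaw -3.01
pins [ 0.678  -0.1186] spacing 0.03 yaw -3.12
```

{"name": "apply_moves", "arguments": {"linear": [[15,-0.8,0],[15,-0.8,0],[15,-0.8,0],[10.5,-0.4,0],[0,0,-5]], "dr": [[0,0,0],[0,0,0],[0,0,0],[0,0,0],[0,0,0]], "fingers": [0,0,0,0,0]}}

```text
clock: 24.72
tcp_pos: [0.6289, -0.1165, 0.2366]
ee_rot: [[0.051, 0.999, -0.001], [0.999, -0.051, -0.0], [-0.0, -0.001, -1.0]]
force: [-0.6, 0.4, -1.6]
width: 0.0066
```

{"name": "apply_moves", "arguments": {"linear": [[0,0,-4],[0,0,0],[0,0,0],[0,0,0],[0,0,0]], "dr": [[0,0,0],[0,0,0],[0,0,0],[0,0,0],[0,0,0]], "fingers": [0,0,0,0,0]}}

```text
clock: 25.35
tcp_pos: [0.6284, -0.1165, 0.2331]
ee_rot: [[0.051, 0.999, 0.0], [0.999, -0.051, -0.0], [-0.0, 0.0, -1.0]]
force: [-0.8, -0.4, -1.4]
width: 0.0065
```

```bash
bash zz.sh w15 .015 180
```

```text
25.35 [ 0.6284 -0.1165  0.2331] yaw -2.9325741462286348 0.0064810202941131745 [-0.8 -0.4 -1.4]
plate (0.043983496725559235, -0.0006355792284011841, 0.04780744016170502, 0.05126171186566353, 0.053667519241571426) -0.03710239409484045 6365
slope x,y [ 0.02916089 -0.00282973 -0.03869111]
ztop 0.1958795980879346 lug under z 0.1918795980879346
hole px [365.8 220. ] size (np.float64(30.25), np.float64(24.25)) tool fwd/side [0.0485 0.0137]
hole px [366.6 268.5] size (np.float64(21.5), np.float64(19.75)) tool fwd/side [ 0.051  -0.0152]
LUG [ 0.678  -0.1198] spacing 0.029088670860888177 yaw 2.0892679220485353
pin top [ 0.6828 -0.0122  0.1785] 0.1819 [368.  42.] 216
pin top [ 0.6802 -0.0615  0.1785] 0.1818 [362. 136.] 169
pin top [ 0.6399 -0.0926  0.18  ] 0.183 [294. 193.] 335
pin top [ 0.6545 -0.1228  0.18  ] 0.183 [318. 244.] 278
```

View pics/w15z.png

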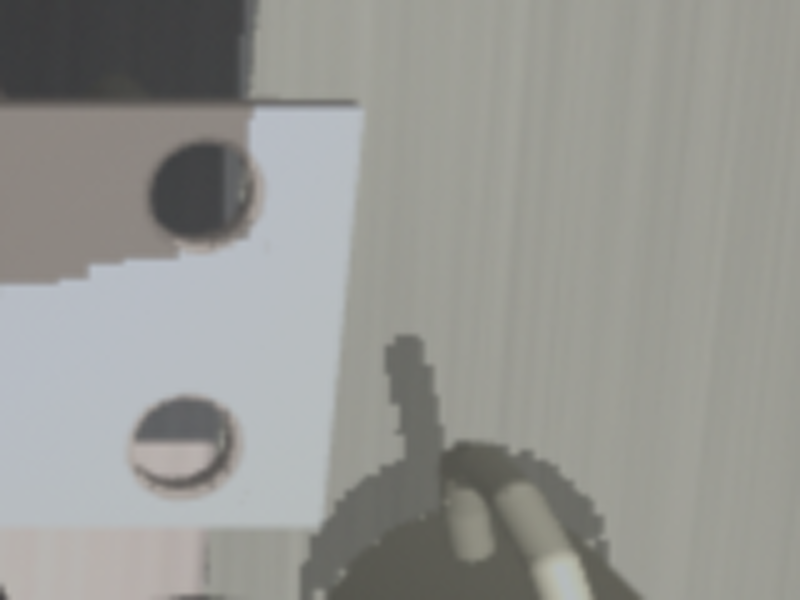

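{"name": "apply_moves", "arguments": {"linear": [[-1.0,0.8,0],[0,0,0],[0,0,-5],[0,0,-5],[0,0,-4]], "dr": [[0,0,0],[0,0,0],[0,0,0],[0,0,0],[0,0,0]], "fingers": [0,0,0,0,0]}}

```text
clock: 26.02
tcp_pos: [0.6272, -0.1156, 0.2181]
ee_rot: [[0.051, 0.999, -0.001], [0.999, -0.051, 0.0], [0.0, -0.001, -1.0]]
force: [0.1, 0.1, -2.2]
width: 0.007
```

{"name": "apply_moves", "arguments": {"linear": [[0,0,-4],[0,0,-4],[0,0,-3],[0,0,0],[0,0,0]], "dr": [[0,0,0],[0,0,0],[0,0,0],[0,0,0],[0,0,0]], "fingers": [0,0,0,0,0]}}

```text
clock: 26.65
tcp_pos: [0.6276, -0.1157, 0.208]
ee_rot: [[0.051, 0.999, 0.0], [0.999, -0.051, -0.0], [-0.0, 0.0, -1.0]]
force: [0.9, -0.1, -1.8]
width: 0.0068
```

```bash
bash zz.sh w16 .015 180 | head -1
```

```text
26.65 [ 0.6276 -0.1157  0.208 ] yaw -2.9303376344457757 0.0068297509575122916 [ 0.9 -0.1 -1.8]
```

View pics/w16z.png

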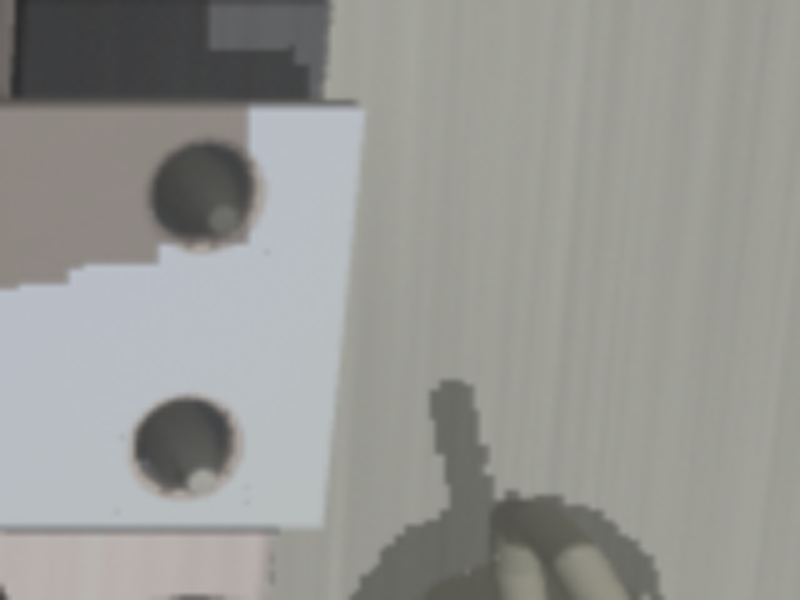

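Pins are in both holes; seating.

{"name": "apply_moves", "arguments": {"linear": [[0,0,-4],[0,0,-4],[0,0,-2],[0,0,-1],[0,0,0]], "dr": [[0,0,0],[0,0,0],[0,0,0],[0,0,0],[0,0,0]], "fingers": [0,0,0,0,0]}}

```text
clock: 27.32
tcp_pos: [0.6275, -0.1157, 0.1972]
ee_rot: [[0.051, 0.999, 0.0], [0.999, -0.051, -0.0], [-0.0, 0.0, -1.0]]
force: [-1.4, 0.6, 0.6]
width: 0.0069
```

{"name": "apply_moves", "arguments": {"linear": [[0,0,-1],[0,0,-1],[0,0,0],[0,0,0],[0,0,0]], "dr": [[0,0,0],[0,0,0],[0,0,0],[0,0,0],[0,0,0]], "fingers": [0,0,0,0,0]}}

```text
clock: 27.95
tcp_pos: [0.6273, -0.1157, 0.197]
ee_rot: [[0.051, 0.999, 0.001], [0.999, -0.051, -0.001], [-0.0, 0.001, -1.0]]
force: [-4.7, 1.2, 8.4]
width: 0.0064
```

{"name": "apply_moves", "arguments": {"linear": [[0,0,0],[0,0,0],[0,0,0],[0,0,20],[0,0,45]], "dr": [[0,0,0],[0,0,0],[0,0,0],[0,0,0],[0,0,0]], "fingers": [30,30,30,30,30]}}

```text
clock: 28.58
tcp_pos: [0.6257, -0.1152, 0.2572]
ee_rot: [[0.051, 0.999, -0.006], [0.999, -0.051, 0.002], [0.002, -0.006, -1.0]]
force: [-0.1, -0.2, -0.2]
width: 0.0297
```

{"name": "apply_moves", "arguments": {"linear": [[-10,-20,40],[-30,-45,30],[-30,-45,0],[-25,-45,0],[-12,-40,0]], "dr": [[0,0,1],[0,0,1],[0,0,1],[0,0,1],[0,0,1]], "fingers": [40,40,40,40,40]}}

```text
clock: 29.2
tcp_pos: [0.5193, -0.3122, 0.3301]
ee_rot: [[-0.036, 0.999, 0.0], [0.999, 0.036, -0.0], [-0.0, 0.0, -1.0]]
force: [0.1, 0.4, 1.0]
width: 0.0404
```

{"name": "apply_moves", "arguments": {"linear": [[0,-20,0],[0,0,0],[0,0,0],[0,0,0],[0,0,0]], "dr": [[0,0,0],[0,0,0],[0,0,0],[0,0,0],[0,0,0]], "fingers": [40,40,40,40,40]}}

```text
clock: 29.82
tcp_pos: [0.5208, -0.3296, 0.3299]
ee_rot: [[-0.038, 0.999, 0.0], [0.999, 0.038, 0.0], [0.0, 0.0, -1.0]]
force: [0.5, 0.4, -0.0]
width: 0.04
```

```bash
python3 cad.py w17
```

```text
29.825 [ 0.52082839 -0.32964387  0.3299156 ] tool y ang 2.1541358446574526 0.039996273388041806
handle [ 6.74200e-01 -1.76600e-01  3.39000e-02  4.05000e-02  8.76278e+01] 0.15 px [461.  22.] rim [ 0.6714 -0.2009  0.0402  0.1256  9.9109] 296
handle [ 0.5999 -0.3041  0.0085  0.0695  3.382 ] 0.1472 px [360. 165.] rim [ 0.619  -0.3033  0.0985  0.0702  3.3901] 2667
handle [ 0.4345 -0.3154  0.0085  0.0693  3.2636] 0.1472 px [189. 170.] rim [ 0.4532 -0.3142  0.0982  0.0702  3.376 ] 2582
handle [ 0.5114 -0.483   0.0263  0.0154  2.0872] 0.1489 px [263. 326.] rim [ 0.5123 -0.5152  0.0578  0.1126  0.5676] 366
```

View pics/w17.png

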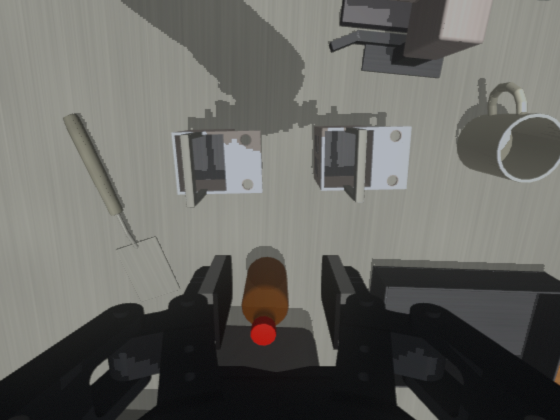

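{"name": "apply_moves", "arguments": {"linear": [[40,13,-30],[39,12.5,-40],[0,0,-40],[0,0,-35],[0,0,-25]], "dr": [[0,0,0.6],[0,0,0.6],[0,0,0],[0,0,0],[0,0,0]], "fingers": [40,40,40,40,40]}}

```text
clock: 30.5
tcp_pos: [0.5989, -0.304, 0.1577]
ee_rot: [[-0.058, 0.998, -0.002], [0.998, 0.058, 0.001], [0.001, -0.002, -1.0]]
force: [0.2, -0.5, 0.7]
width: 0.04
```

{"name": "apply_moves", "arguments": {"linear": [[0,0,-20],[0,0,-11],[0,0,-8],[0,0,0],[0,0,0]], "dr": [[0,0,0],[0,0,0],[0,0,0],[0,0,0],[0,0,0]], "fingers": [40,40,40,40,40]}}

```text
clock: 31.12
tcp_pos: [0.6001, -0.3056, 0.1219]
ee_rot: [[-0.057, 0.998, 0.002], [0.998, 0.057, -0.001], [-0.001, 0.001, -1.0]]
force: [0.1, 0.1, 0.4]
width: 0.0398
```

```bash
python3 - <<'E'
from h import *
s=bot.sense(); print(s['clock'],s['tcp_pos'],s['width'],s['force'])
snap("wrist","w18")
E
```

```text
31.125 [ 0.60005602 -0.30560686  0.12185176] 0.03976213103844078 [0.11037904 0.13896607 0.4336263 ]
```

View pics/w18.png

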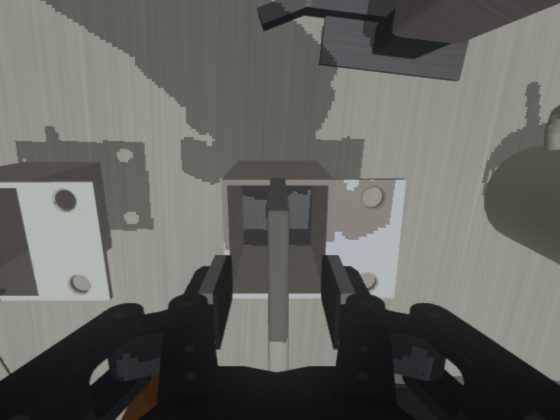

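{"name": "apply_moves", "arguments": {"linear": [[0,0,0],[0,0,0],[0,0,0],[0,0,0],[0,0,10]], "dr": [[0,0,0],[0,0,0],[0,0,0],[0,0,0],[0,0,0]], "fingers": [0,0,0,0,0]}}

```text
clock: 31.8
tcp_pos: [0.5981, -0.3043, 0.1295]
ee_rot: [[-0.057, 0.998, -0.003], [0.998, 0.057, 0.002], [0.002, -0.003, -1.0]]
force: [0.7, 0.8, -2.0]
width: 0.0068
```

{"name": "apply_moves", "arguments": {"linear": [[0,0,30],[0,0,40],[0,0,40],[-15,0,40],[-35,10,8]], "dr": [[0,0,0],[0,0,0],[0,0,0],[0,0,-1],[0,0,-1]], "fingers": [0,0,0,0,0]}}

```text
clock: 32.42
tcp_pos: [0.5511, -0.2965, 0.2926]
ee_rot: [[-0.022, 1.0, 0.005], [1.0, 0.022, -0.004], [-0.004, 0.005, -1.0]]
force: [-0.4, 0.4, -2.3]
width: 0.007
```

{"name": "apply_moves", "arguments": {"linear": [[-40,35,0],[-10,45,0],[0,50,0],[0,50,-10],[10,45,-20]], "dr": [[0,0,-1],[0,0,-1],[0,0,-1],[0,0,-1.2],[0,0,0]], "fingers": [0,0,0,0,0]}}

```text
clock: 33.05
tcp_pos: [0.509, -0.0687, 0.2596]
ee_rot: [[0.052, 0.999, 0.001], [0.999, -0.052, -0.0], [-0.0, 0.001, -1.0]]
force: [1.1, -0.5, -2.3]
width: 0.0068
```

{"name": "apply_moves", "arguments": {"linear": [[30,30,-15],[30,9,0],[8,0,0],[0,0,0],[0,0,0]], "dr": [[0,0,0],[0,0,0],[0,0,0],[0,0,0],[0,0,0]], "fingers": [0,0,0,0,0]}}

```text
clock: 33.67
tcp_pos: [0.5764, -0.0317, 0.2439]
ee_rot: [[0.052, 0.999, -0.001], [0.999, -0.052, -0.0], [-0.0, -0.001, -1.0]]
force: [0.5, -0.2, -2.2]
width: 0.007
```

```bash
bash zz.sh w19 .025 180
```

```text
33.675 [ 0.5764 -0.0317  0.2439] yaw -2.9880399070274506 0.0070351014407236115 [ 0.5 -0.2 -2.2]
plate (0.044019415974617004, 0.0010354407131671906, 0.04777209833264351, 0.07063335925340652, 0.07081390172243118) -0.03602789150474954 9032
slope x,y [ 0.02334753 -0.00322725 -0.03726691]
ztop 0.20783652829891847 lug under z 0.20383652829891846
hole px [372.6 201.1] size (np.float64(22.5), np.float64(41.0)) tool fwd/side [0.0511 0.0247]
hole px [366.  282.6] size (np.float64(21.25), np.float64(18.5)) tool fwd/side [ 0.0509 -0.0235]
LUG [ 0.6273 -0.0338] spacing 0.04822215724109754 yaw -3.1558266202837806
pin top [0.631  0.0698 0.1805] 0.183 [366.  51.] 108
pin top [0.6861 0.0598 0.178 ] 0.1811 [460.  65.] 227
pin top [0.6847 0.0303 0.1787] 0.182 [452. 118.] 196
pin top [0.6272 0.0262 0.1801] 0.1828 [359. 129.] 53
pin top [ 0.6825 -0.0113  0.1781] 0.1812 [443. 186.] 177
pin top [ 0.6799 -0.0609  0.1778] 0.181 [434. 259.] 165
pin top [ 0.6244 -0.0915  0.1791] 0.1828 [353. 303.] 74
pin top [ 0.6779 -0.1026  0.1783] 0.1815 [427. 314.] 164
```

View pics/w19z.png

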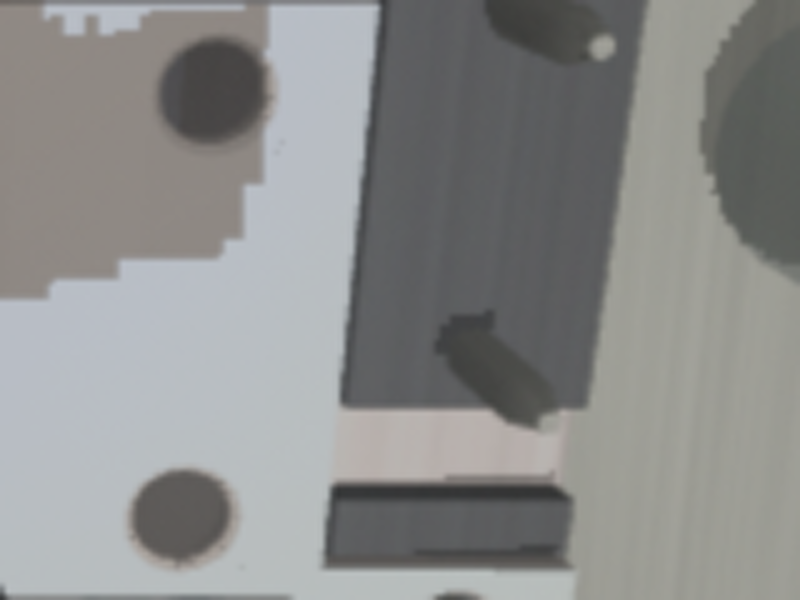

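View pics/w19.png

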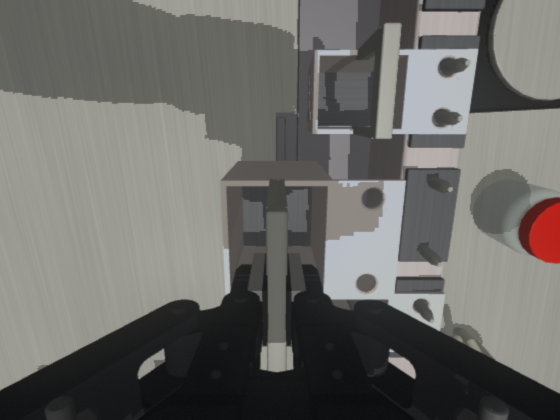

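```bash
python3 rr.py w19 .2078 373.2 198.5 366.6 283.5 450.4 189.2 439.4 264
```

```text
holes [ 0.6274 -0.0332] spacing 0.0502 yaw -2.96
pins [ 0.6821 -0.0365] spacing 0.0498 yaw -3.41
```

{"name": "apply_moves", "arguments": {"linear": [[15,-0.8,0],[15,-0.7,0],[15,-0.7,0],[9.2,-0.4,-4],[0,0,-8]], "dr": [[0,0,0],[0,0,0],[0,0,0],[0,0,0],[0,0,0]], "fingers": [0,0,0,0,0]}}

```text
clock: 34.35
tcp_pos: [0.6323, -0.0338, 0.2312]
ee_rot: [[0.051, 0.999, -0.0], [0.999, -0.051, -0.0], [-0.0, -0.0, -1.0]]
force: [-0.2, -0.5, -2.0]
width: 0.007
```

{"name": "apply_moves", "arguments": {"linear": [[0,0,0],[0,0,0],[0,0,0],[0,0,0],[0,0,0]], "dr": [[0,0,0],[0,0,0],[0,0,0],[0,0,0],[0,0,0]], "fingers": [0,0,0,0,0]}}

```text
clock: 34.98
tcp_pos: [0.6317, -0.0338, 0.2321]
ee_rot: [[0.051, 0.999, 0.0], [0.999, -0.051, -0.0], [-0.0, 0.0, -1.0]]
force: [-0.3, 0.4, -2.1]
width: 0.0071
```

```bash
python3 -c "
from h import *
s=bot.sense();print(s['tcp_pos'],s['force'])"
```

```text
[ 0.63169826 -0.03377318  0.23210084] [-0.29363721  0.43951449 -2.14099161]
```

Correct by (-0.4, -1.4) and descend.

{"name": "apply_moves", "arguments": {"linear": [[-0.4,-1.3,0],[0,0,0],[0,0,-5],[0,0,-5],[0,0,-4]], "dr": [[0,0,0],[0,0,0],[0,0,0],[0,0,0],[0,0,0]], "fingers": [0,0,0,0,0]}}

```text
clock: 35.6
tcp_pos: [0.6309, -0.035, 0.2171]
ee_rot: [[0.051, 0.999, -0.001], [0.999, -0.051, 0.0], [0.0, -0.001, -1.0]]
force: [0.6, -0.2, -1.6]
width: 0.0066
```

{"name": "apply_moves", "arguments": {"linear": [[0,0,-4],[0,0,-4],[0,0,-2],[0,0,0],[0,0,0]], "dr": [[0,0,0],[0,0,0],[0,0,0],[0,0,0],[0,0,0]], "fingers": [0,0,0,0,0]}}

```text
clock: 36.22
tcp_pos: [0.6314, -0.0351, 0.208]
ee_rot: [[0.051, 0.999, 0.0], [0.999, -0.051, -0.0], [-0.0, 0.0, -1.0]]
force: [0.2, 0.0, -2.1]
width: 0.0069
```

```bash
bash zz.sh w20 .025 180 | head -1
```

```text
36.225 [ 0.6314 -0.0351  0.208 ] yaw -2.930279130029651 0.006910025912500461 [ 0.2  0.  -2.1]
```

View pics/w20z.png

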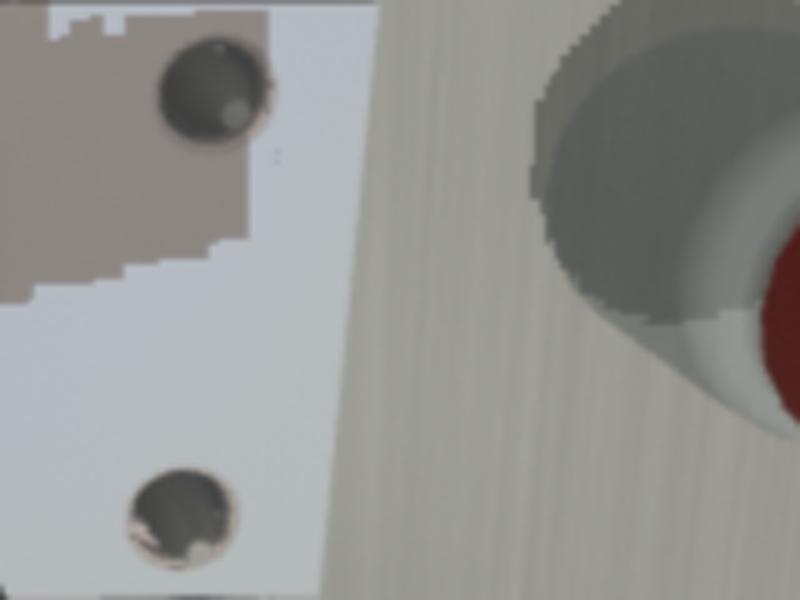

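Both pins are inside their holes; seat, release and go to the last caddy.

{"name": "apply_moves", "arguments": {"linear": [[0,0,-4],[0,0,-4],[0,0,-2],[0,0,-1],[0,0,0]], "dr": [[0,0,0],[0,0,0],[0,0,0],[0,0,0],[0,0,0]], "fingers": [0,0,0,0,0]}}

```text
clock: 36.9
tcp_pos: [0.6312, -0.0351, 0.1967]
ee_rot: [[0.051, 0.999, -0.0], [0.999, -0.051, 0.0], [0.0, -0.0, -1.0]]
force: [1.0, -0.0, -2.1]
width: 0.0073
```

{"name": "apply_moves", "arguments": {"linear": [[0,0,-1],[0,0,-1],[0,0,0],[0,0,0],[0,0,0]], "dr": [[0,0,0],[0,0,0],[0,0,0],[0,0,0],[0,0,0]], "fingers": [0,0,0,0,0]}}

```text
clock: 37.52
tcp_pos: [0.6313, -0.0351, 0.1961]
ee_rot: [[0.051, 0.999, 0.001], [0.999, -0.051, -0.0], [-0.0, 0.001, -1.0]]
force: [-3.2, 0.3, 5.2]
width: 0.0067
```

{"name": "apply_moves", "arguments": {"linear": [[0,0,0],[0,0,0],[0,0,0],[0,0,20],[0,0,45]], "dr": [[0,0,0],[0,0,0],[0,0,0],[0,0,0],[0,0,0]], "fingers": [30,30,30,30,30]}}

```text
clock: 38.15
tcp_pos: [0.6293, -0.0348, 0.2573]
ee_rot: [[0.051, 0.999, -0.006], [0.999, -0.051, 0.001], [0.001, -0.006, -1.0]]
force: [0.4, 0.3, 0.8]
width: 0.0298
```

{"name": "apply_moves", "arguments": {"linear": [[-20,-20,40],[-35,-45,28],[-35,-48,0],[-35,-48,0],[-20,-48,0]], "dr": [[0,0,1.2],[0,0,1.2],[0,0,1.2],[0,0,1.2],[0,0,1.2]], "fingers": [40,40,40,40,40]}}

```text
clock: 38.78
tcp_pos: [0.4853, -0.2445, 0.3277]
ee_rot: [[-0.054, 0.999, 0.001], [0.999, 0.054, -0.0], [-0.0, 0.001, -1.0]]
force: [0.8, -0.2, 0.0]
width: 0.0398
```

{"name": "apply_moves", "arguments": {"linear": [[-6,-48,0],[-5,-30,0],[0,0,0],[0,0,0],[0,0,0]], "dr": [[0,0,0],[0,0,0],[0,0,0],[0,0,0],[0,0,0]], "fingers": [40,40,40,40,40]}}

```text
clock: 39.4
tcp_pos: [0.4761, -0.3203, 0.3274]
ee_rot: [[-0.055, 0.998, 0.0], [0.998, 0.055, 0.0], [0.0, 0.0, -1.0]]
force: [-0.6, 0.8, -0.9]
width: 0.0401
```

```bash
python3 cad.py w21
```

```text
39.4 [ 0.47605496 -0.3202854   0.32742538] tool y ang 3.148184880243564 0.04010633065590951
handle [ 6.74700e-01 -1.71200e-01  4.46000e-02  4.14000e-02  8.66063e+01] 0.15 px [515.  32.] rim [ 6.47400e-01 -1.59200e-01  3.84000e-02  1.11000e-01  4.84624e+01] 573
handle [ 0.4343 -0.3148  0.0083  0.0689  3.3844] 0.1472 px [234. 181.] rim [ 0.4532 -0.3138  0.0982  0.0696  3.3595] 2573
handle [ 5.11600e-01 -4.80900e-01  1.15000e-02  2.67000e-02  8.96752e+01] 0.1482 px [301. 335.] rim [ 5.07700e-01 -5.14700e-01  1.11900e-01  5.63000e-02  8.41552e+01] 285
```

View pics/w21.png

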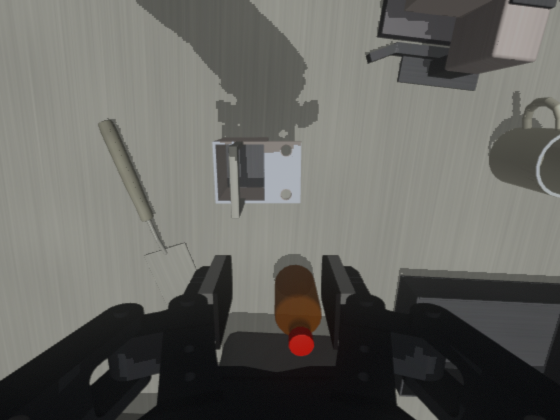

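Handle at (0.4343,-0.3148), yaw 3.37°. Delta (-41.8, +5.5, -206).

{"name": "apply_moves", "arguments": {"linear": [[-21,3,-30],[-20.8,2.5,-40],[0,0,-40],[0,0,-35],[0,0,-25]], "dr": [[0,0,0.2],[0,0,0],[0,0,0],[0,0,0],[0,0,0]], "fingers": [40,40,40,40,40]}}

```text
clock: 40.08
tcp_pos: [0.4336, -0.3144, 0.1558]
ee_rot: [[-0.058, 0.998, -0.001], [0.998, 0.058, 0.001], [0.001, -0.001, -1.0]]
force: [-0.2, -0.4, 0.7]
width: 0.0401
```

{"name": "apply_moves", "arguments": {"linear": [[0,0,-18],[0,0,-11],[0,0,-7],[0,0,0],[0,0,0]], "dr": [[0,0,0],[0,0,0],[0,0,0],[0,0,0],[0,0,0]], "fingers": [40,40,40,40,40]}}

```text
clock: 40.7
tcp_pos: [0.4345, -0.3163, 0.1222]
ee_rot: [[-0.057, 0.998, 0.001], [0.998, 0.057, -0.001], [-0.001, 0.001, -1.0]]
force: [0.4, 0.6, 0.3]
width: 0.0397
```

```bash
python3 - <<'E'
from h import *
s=bot.sense(); print(s['clock'],s['tcp_pos'],s['width'],s['force'])
snap("wrist","w22")
E
```

```text
40.7 [ 0.43452509 -0.31626513  0.12215184] 0.039717063730485884 [0.43848021 0.59345921 0.29897087]
```

View pics/w22.png

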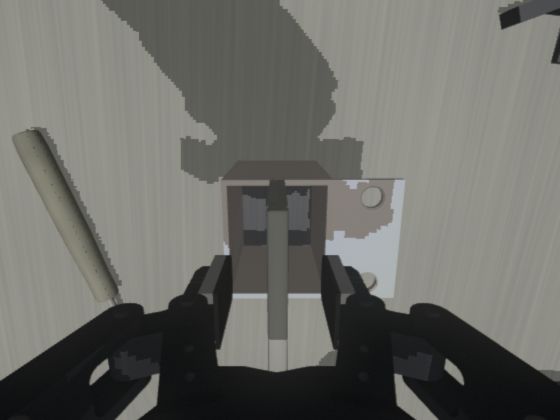

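{"name": "apply_moves", "arguments": {"linear": [[0,0,0],[0,0,0],[0,0,0],[0,0,0],[0,0,10]], "dr": [[0,0,0],[0,0,0],[0,0,0],[0,0,0],[0,0,0]], "fingers": [0,0,0,0,0]}}

```text
clock: 41.38
tcp_pos: [0.4326, -0.3146, 0.1302]
ee_rot: [[-0.057, 0.998, -0.003], [0.998, 0.057, 0.003], [0.003, -0.003, -1.0]]
force: [0.1, 0.7, -2.9]
width: 0.0068
```

{"name": "apply_moves", "arguments": {"linear": [[0,0,30],[0,0,40],[0,10,40],[0,40,2],[5,50,0]], "dr": [[0,0,0],[0,0,0],[0,0,0],[0,0,-1],[0,0,-1]], "fingers": [0,0,0,0,0]}}

```text
clock: 42.0
tcp_pos: [0.4387, -0.2154, 0.2441]
ee_rot: [[-0.019, 1.0, 0.0], [1.0, 0.019, -0.0], [-0.0, 0.0, -1.0]]
force: [0.3, 0.3, -2.5]
width: 0.007
```

{"name": "apply_moves", "arguments": {"linear": [[10,50,0],[10,50,0],[10,50,0],[10,50,0],[10,50,0]], "dr": [[0,0,-1],[0,0,-1],[0,0,-1],[0,0,-1.2],[0,0,0]], "fingers": [0,0,0,0,0]}}

```text
clock: 42.62
tcp_pos: [0.4882, 0.0358, 0.2431]
ee_rot: [[0.051, 0.999, -0.001], [0.999, -0.051, -0.0], [-0.0, -0.001, -1.0]]
force: [0.2, -0.3, -2.6]
width: 0.0069
```

{"name": "apply_moves", "arguments": {"linear": [[10,50,0],[15,35,0],[25,14,0],[30,0,0],[15,0,0]], "dr": [[0,0,0],[0,0,0],[0,0,0],[0,0,0],[0,0,0]], "fingers": [0,0,0,0,0]}}

```text
clock: 43.25
tcp_pos: [0.5844, 0.1333, 0.2428]
ee_rot: [[0.051, 0.999, -0.002], [0.999, -0.051, -0.0], [-0.0, -0.002, -1.0]]
force: [-0.3, 0.3, -3.0]
width: 0.0068
```

{"name": "apply_moves", "arguments": {"linear": [[0,0,0],[0,0,0],[0,0,0],[0,0,0],[0,0,0]], "dr": [[0,0,0],[0,0,0],[0,0,0],[0,0,0],[0,0,0]], "fingers": [0,0,0,0,0]}}

```text
clock: 43.88
tcp_pos: [0.5837, 0.1331, 0.2435]
ee_rot: [[0.051, 0.999, 0.0], [0.999, -0.051, 0.0], [0.0, 0.0, -1.0]]
force: [0.1, -0.2, -2.9]
width: 0.0069
```

```bash
bash zz.sh w23 .025 180
```

```text
43.875 [0.5837 0.1331 0.2435] yaw -2.9336404472417006 0.006862716422896647 [ 0.1 -0.2 -2.9]
plate (0.0441819429397583, 0.0009565092623233795, 0.04750736802816391, 0.07102442532777786, 0.5023760795593262) -0.036607389902659965 8970
slope x,y [ 0.02028347 -0.00333676 -0.03767475]
ztop 0.2069179710479845 lug under z 0.2029179710479845
hole px [371.8 198. ] size (np.float64(21.75), np.float64(22.75)) tool fwd/side [0.0507 0.0263]
hole px [365.6 282.1] size (np.float64(22.0), np.float64(18.5)) tool fwd/side [ 0.0509 -0.0235]
LUG [0.6345 0.1319] spacing 0.049798533685156035 yaw -2.6801772067401286
pin top [0.6911 0.1524 0.1783] 0.1814 [446. 188.] 177
pin top [0.6887 0.103  0.1778] 0.1808 [436. 261.] 168
pin top [0.6313 0.0732 0.178 ] 0.1815 [351. 304.] 85
pin top [0.6866 0.0614 0.178 ] 0.181 [428. 316.] 165
```

View pics/w23z.png

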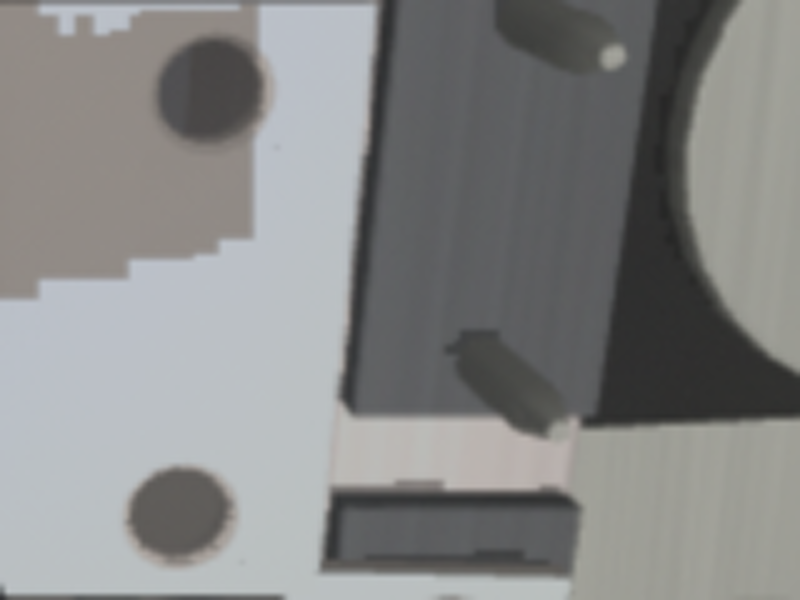

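```bash
python3 rr.py w23 .2069 372.6 198.2 366.1 283 452.6 191.4 442 266
```

```text
holes [0.6346 0.1318] spacing 0.0502 yaw -2.88
pins [0.691  0.1271] spacing 0.0498 yaw -2.97
```

{"name": "apply_moves", "arguments": {"linear": [[15,-1.2,0],[15,-1.2,0],[15,-1.1,0],[11,-1,-4],[0,0,-7]], "dr": [[0,0,0],[0,0,0],[0,0,0],[0,0,0],[0,0,0]], "fingers": [0,0,0,0,0]}}

```text
clock: 44.55
tcp_pos: [0.6408, 0.1285, 0.2317]
ee_rot: [[0.051, 0.999, -0.0], [0.999, -0.051, -0.0], [-0.0, -0.0, -1.0]]
force: [-0.5, -0.6, -2.4]
width: 0.0071
```

{"name": "apply_moves", "arguments": {"linear": [[0,0,0],[0,0,0],[0,0,0],[0,0,0],[0,0,0]], "dr": [[0,0,0],[0,0,0],[0,0,0],[0,0,0],[0,0,0]], "fingers": [0,0,0,0,0]}}

```text
clock: 45.18
tcp_pos: [0.64, 0.1287, 0.2326]
ee_rot: [[0.051, 0.999, 0.0], [0.999, -0.051, 0.0], [0.0, 0.0, -1.0]]
force: [0.3, 0.1, -2.7]
width: 0.0067
```

```bash
python3 -c "
from h import *
s=bot.sense();print(s['tcp_pos'],s['force'])"
```

```text
[0.64000827 0.12868358 0.23260882] [ 0.33127492  0.05498856 -2.74963243]
```

{"name": "apply_moves", "arguments": {"linear": [[-0.1,-0.3,0],[0,0,0],[0,0,-5],[0,0,-5],[0,0,-4]], "dr": [[0,0,0],[0,0,0],[0,0,0],[0,0,0],[0,0,0]], "fingers": [0,0,0,0,0]}}

```text
clock: 45.8
tcp_pos: [0.6396, 0.1283, 0.2176]
ee_rot: [[0.051, 0.999, -0.001], [0.999, -0.051, -0.0], [-0.0, -0.001, -1.0]]
force: [-0.4, 0.3, -2.6]
width: 0.0068
```

{"name": "apply_moves", "arguments": {"linear": [[0,0,-4],[0,0,-4],[0,0,-2],[0,0,0],[0,0,0]], "dr": [[0,0,0],[0,0,0],[0,0,0],[0,0,0],[0,0,0]], "fingers": [0,0,0,0,0]}}

```text
clock: 46.42
tcp_pos: [0.64, 0.1284, 0.2086]
ee_rot: [[0.051, 0.999, 0.0], [0.999, -0.051, 0.0], [0.0, 0.0, -1.0]]
force: [0.3, 0.2, -2.2]
width: 0.0065
```

```bash
bash zz.sh w24 .025 180 | head -1
```

```text
46.425 [0.64   0.1284 0.2086] yaw -2.929835107200818 0.006470422621533329 [ 0.3  0.2 -2.2]
```

View pics/w24z.png

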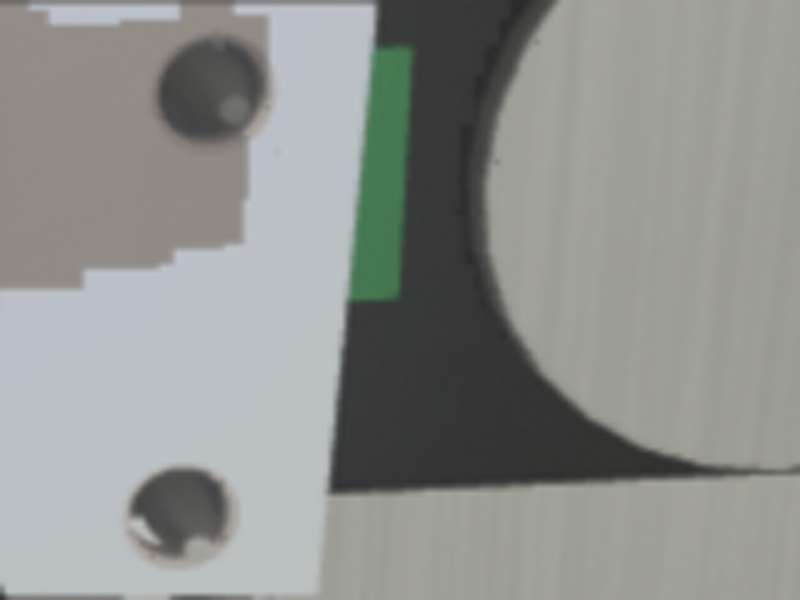

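{"name": "apply_moves", "arguments": {"linear": [[0,0,-4],[0,0,-4],[0,0,-2],[0,0,-1],[0,0,0]], "dr": [[0,0,0],[0,0,0],[0,0,0],[0,0,0],[0,0,0]], "fingers": [0,0,0,0,0]}}

```text
clock: 47.1
tcp_pos: [0.6399, 0.1283, 0.1973]
ee_rot: [[0.051, 0.999, -0.0], [0.999, -0.051, -0.0], [-0.0, -0.0, -1.0]]
force: [-0.3, 0.2, -2.0]
width: 0.0068
```

{"name": "apply_moves", "arguments": {"linear": [[0,0,-1],[0,0,-1],[0,0,0],[0,0,0],[0,0,0]], "dr": [[0,0,0],[0,0,0],[0,0,0],[0,0,0],[0,0,0]], "fingers": [0,0,0,0,0]}}

```text
clock: 47.72
tcp_pos: [0.6399, 0.1284, 0.1966]
ee_rot: [[0.051, 0.999, 0.001], [0.999, -0.051, 0.0], [0.0, 0.001, -1.0]]
force: [-3.9, -0.3, 4.7]
width: 0.0069
```

{"name": "apply_moves", "arguments": {"linear": [[0,0,0],[0,0,0],[0,0,0],[0,0,20],[0,0,45]], "dr": [[0,0,0],[0,0,0],[0,0,0],[0,0,0],[0,0,0]], "fingers": [30,30,30,30,30]}}

```text
clock: 48.35
tcp_pos: [0.6381, 0.1281, 0.2578]
ee_rot: [[0.051, 0.999, -0.006], [0.999, -0.051, -0.001], [-0.001, -0.006, -1.0]]
force: [1.1, -0.1, 0.5]
width: 0.0297
```

{"name": "apply_moves", "arguments": {"linear": [[-20,-5,40],[-40,-10,50],[-40,-10,50],[-40,0,0],[0,0,0]], "dr": [[0,0,0],[0,0,0],[0,0,0],[0,0,0],[0,0,0]], "fingers": [40,40,40,40,40]}}

```text
clock: 48.98
tcp_pos: [0.5009, 0.1041, 0.3984]
ee_rot: [[0.051, 0.999, 0.002], [0.999, -0.051, 0.0], [0.0, 0.002, -1.0]]
force: [0.6, 0.8, 0.3]
width: 0.0396
```

{"name": "apply_moves", "arguments": {"linear": [[-10,0,0],[0,0,0],[0,0,0],[0,0,0],[0,0,0]], "dr": [[0,0,0],[0,0,0],[0,0,0],[0,0,0],[0,0,0]], "fingers": [40,40,40,40,40]}}

```text
clock: 49.6
tcp_pos: [0.4931, 0.1041, 0.3965]
ee_rot: [[0.051, 0.999, -0.0], [0.999, -0.051, -0.0], [-0.0, -0.0, -1.0]]
force: [-1.1, -0.6, -0.3]
width: 0.0399
```

```bash
cat > fin.py <<'E'
from h import *
import sys
n=sys.argv[1]; s=bot.sense(); print(s['clock'],s['tcp_pos'])
im,d,c=snap("wrist",n); P=cloud(d,c)
o=np.array([.6840,.0043]);a=np.radians(-2.95);R=np.array([[np.cos(a),-np.sin(a)],[np.sin(a),np.cos(a)]])
P2=P.copy(); P2[...,:2]=(P[...,:2]-o)@R
for nm,y in dict(W1=.123,N1=.041,W2=-.041,N2=-.123).items():
    near=(abs(P2[...,1]-y)<.041)&(P2[...,0]<.03)&(P2[...,0]>-.1)
    h=near&(P2[...,2]>.216)&(P2[...,2]<.228)
    p=near&(P2[...,2]>.157)&(P2[...,2]<.164)
    if h.sum()>20: print(nm,"handle rel",np.round(rect(P2[h]),4),np.round(np.median(P2[h][:,2]),4),h.sum())
    if p.sum()>20: print("   plate/rim",np.round(rect(P2[p]),4),np.round(np.median(P2[p][:,2]),4),p.sum())
m=((P[...,2]>.05)&(P[...,2]<.065)&(P2[...,0]>-.13)&(P2[...,0]<-.095)&(abs(P2[...,1])<.05))
if m.sum()>20: print("tab",np.round(rect(P2[m]),4),m.sum())
E
python3 fin.py w25
```

```text
49.6 [0.49307195 0.10406178 0.39654974]
W1 handle rel [-5.26000e-02  1.22600e-01  6.88000e-02  8.90000e-03  8.94517e+01] 0.2212 811
   plate/rim [-0.032   0.1221  0.0989  0.0694  0.0318] 0.1603 2386
N1 handle rel [-5.57000e-02  4.21000e-02  4.94000e-02  8.50000e-03  8.99896e+01] 0.2206 465
   plate/rim [-0.0326  0.0411  0.1008  0.0658  0.4712] 0.1604 1669
W2 handle rel [-0.0526 -0.0242  0.0085  0.0376  0.185 ] 0.2213 228
   plate/rim [-0.032  -0.0411  0.0987  0.0717  0.1125] 0.1604 1678
N2 handle rel [-0.0517 -0.1371  0.0086  0.0244  1.89  ] 0.2215 128
tab [-1.02800e-01  1.80000e-03  5.03000e-02  8.20000e-03  8.96927e+01] 217
```

View pics/w25.png

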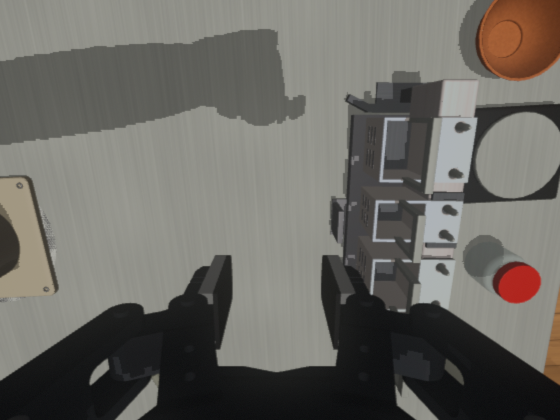

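{"name": "apply_moves", "arguments": {"linear": [[-10,-40,0],[-10,-45,0],[0,-45,0],[0,-20,0],[0,0,0]], "dr": [[0,0,0],[0,0,0],[0,0,0],[0,0,0],[0,0,0]], "fingers": [40,40,40,40,40]}}

```text
clock: 50.28
tcp_pos: [0.4728, -0.0471, 0.3967]
ee_rot: [[0.054, 0.999, -0.0], [0.999, -0.054, 0.0], [0.0, -0.0, -1.0]]
force: [0.5, 0.3, 0.7]
width: 0.0399
```

{"name": "apply_moves", "arguments": {"linear": [[0,0,0],[0,0,0],[0,0,0],[0,0,0],[0,0,0]], "dr": [[0,0,0],[0,0,0],[0,0,0],[0,0,0],[0,0,0]], "fingers": [40,40,40,40,40]}}

```text
clock: 50.9
tcp_pos: [0.4728, -0.0457, 0.3968]
ee_rot: [[0.051, 0.999, -0.0], [0.999, -0.051, 0.0], [0.0, -0.0, -1.0]]
force: [-0.1, 0.4, 0.1]
width: 0.04
```

```bash
cat >> fin.py <<'E'
for nm,y in dict(W1=.123,N1=.041,W2=-.041,N2=-.123).items():
    w=.03 if nm[0]=='W' else .02
    p=(abs(P2[...,1]-y)<w)&(P2[...,0]<.014)&(P2[...,0]>-.018)&(P2[...,2]>.153)&(P2[...,2]<.168)
    q=P2[p]
    if len(q)<50: continue
    M=np.c_[q[:,0],q[:,1]-y,np.ones(len(q))]; g=np.ones(len(q),bool)
    for _ in range(4):
        co=np.linalg.lstsq(M[g],q[g,2],rcond=None)[0]; g=abs(q[:,2]-M@co)<.0012
    # front rim z
    f=(abs(P2[...,1]-y)<w+.003)&(P2[...,0]<-.075)&(P2[...,0]>-.09)&(P2[...,2]>.145)&(P2[...,2]<.17)
    print(nm,"plate slope x,y, z",np.round(co,4),g.sum(),"front rim z",np.round(np.percentile(P2[f][:,2],[50,90]),4) if f.sum() else None, f.sum())
snap("scene",n+"s"); snap("top",n+"t")
i,_,_=load(n+"s"); cv2.imwrite("pics/"+n+"sz.png",cv2.resize(i[170:330,160:360,::-1],None,fx=3.7,fy=3.7,interpolation=cv2.INTER_CUBIC))
E
python3 fin.py w26
```

```text
50.9 [ 0.47275524 -0.04569863  0.39681063]
W1 handle rel [-5.27000e-02  9.42000e-02  1.38000e-02  8.80000e-03  8.87929e+01] 0.221 226
   plate/rim [-3.19000e-02  1.02600e-01  3.13000e-02  9.93000e-02  8.97672e+01] 0.1601 1523
N1 handle rel [-0.0557  0.0413  0.009   0.0491  0.1825] 0.2205 672
   plate/rim [-0.0331  0.0403  0.1005  0.0661  0.0619] 0.1604 1984
W2 handle rel [-0.0526 -0.0409  0.0088  0.0686  0.0706] 0.2213 793
   plate/rim [-3.2100e-02 -4.1200e-02  7.0200e-02  9.9100e-02  8.9959e+01] 0.1603 2260
N2 handle rel [-0.052  -0.1231  0.009   0.0501  1.1121] 0.2215 492
   plate/rim [-3.17000e-02 -1.22500e-01  6.71000e-02  9.89000e-02  8.95526e+01] 0.1602 1605
tab [-1.02700e-01  1.00000e-03  4.88000e-02  8.50000e-03  8.99991e+01] 278
W1 plate slope x,y, z [0.0107 0.0144 0.1606] 654 front rim z [0.1567 0.1596] 237
N1 plate slope x,y, z [ 0.0417 -0.0036  0.1608] 851 front rim z [0.1562 0.1583] 308
W2 plate slope x,y, z [ 0.0174 -0.0041  0.1605] 1192 front rim z [0.157  0.1596] 400
N2 plate slope x,y, z [0.0137 0.0012 0.1605] 593 front rim z [0.1579 0.16  ] 239
```

View pics/w26.png

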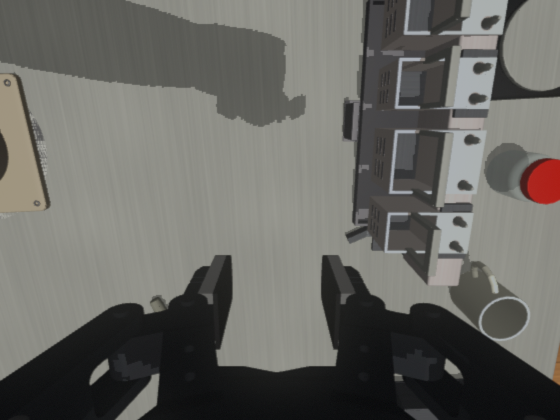

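View pics/w26sz.png

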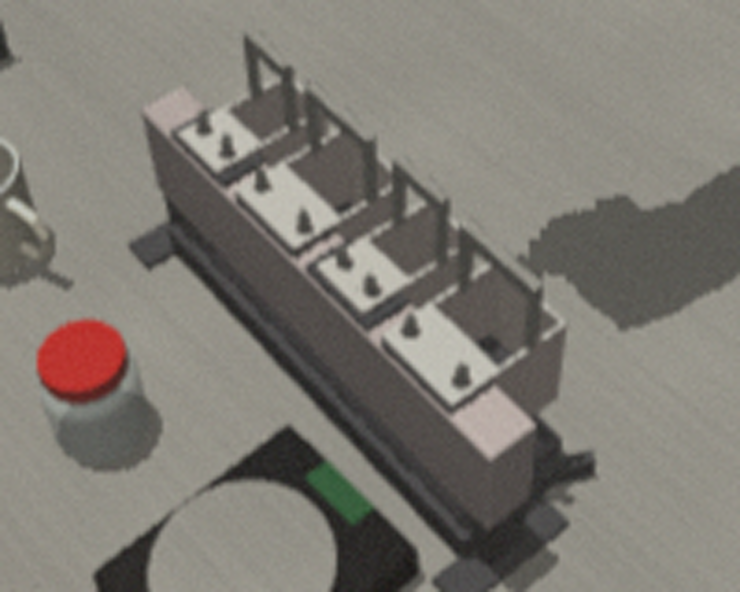

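View pics/w26t.png

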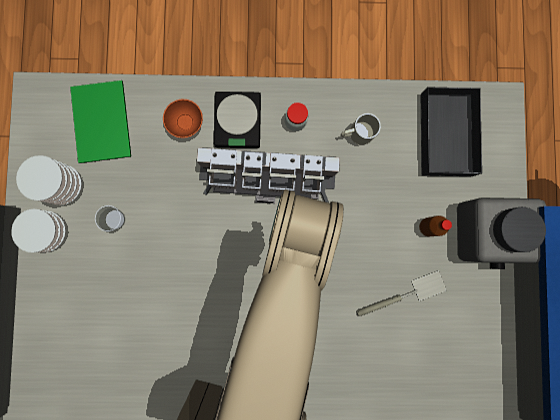

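```bash
python3 -c "
from h import *
print(bot.sign_off())"
```

```text
the job is handed in; nothing more can be done
None
```

The tray is home under the rail and all four caddies are hung. The job was handed in at about 51 s of the 210 s allowed, and sign-off gives no verdict.

**What I did:** I slid the tray in by its tab until it met the stop, with no caddy yet on the stand. Then I hung the two narrow caddies on the narrow pairs and the two wide ones on the wide pairs. For each one I lined up its holes with the pins using the wrist camera before lowering it.

**Last checks, from the wrist camera's depth picture:**
- **Tray:** its tab is at x = -102.7 mm, y = +1 mm in the stand's frame (fully home is -103, 0), and the tab lies square to the stand.
- **Caddies:** all four lug plates lie at about 160.5 mm (expected 160 mm), with pins showing through both holes. Their handles are at x of about -52 to -56 mm (expected -51.5 mm).
- **Tub and bottle:** they look unmoved in the top view.
- **Gripper:** clear of everything.

**What disagreed:** the narrow caddy at y = +41 mm hangs tilted by about 0.04–0.05 rad. That is more than the others (about 0.01–0.02 rad) but inside the 0.12 rad limit, and two readings 1.3 s apart were the same.

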